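# Tidy the pastel cart after class

## Robot

A 6-joint arm with a two-finger parallel gripper is mounted at the origin on the work surface. World frame = base frame: x ahead of the robot, y to its left, z up, the work surface at z = 0. Lengths are in m, angles in degrees, forces in N, time in s.
With the tool pointing down it reaches from about 0.3 to 0.75 m from the base axis. Payload 8.5 kg.
Tool frame: the origin (TCP) lies midway between the tips of the shut fingers; the grasp point (between the pads) lies 19 mm behind it; z points along the fingers, y is the direction in which the jaws open and shut (so a half turn about z gives the same grasp; the last joint's range is limited). The gripper opens to 85 mm and grips with 20 to 120 N. Pads are 22 mm wide; open, the fingers measure 114 mm over their backs; the gripper's body (76 mm by 85 mm) begins 54 mm behind the grasp point. The pads swing forward as they close: fully open they stand 13 mm farther back than shut.
Start: joints at [59.57, 21.807, 74.336, -0, 83.858, -12.336], TCP at [0.171, 0.523, 0.231] pointing down, gripper open.
Joint ranges: [-178.18, 178.18], [-50.72, 133.34], [12.68, 142.11], [-81.47, 261.47], [9.98, 163.14], [-165.26, 165.26]. Speed limits (degrees/s): [136.94, 136.94, 180, 180, 180, 180].

## Interface

Orientations are given as a 3x3 rotation matrix whose columns are the frame's x, y, z axes.
In Python, from rig import env, eyes, close_job gives the robot as it stands.
- The arm moves only by the tool jog_arm, never from a script. Its argument "deltas" is one flat list of numbers, 7 for each row, row after row: the shift along the tool's x, y, z in units of 0.75 m (1.0 is 0.75 m), then the turn, a rotation vector about the tool's x, y, z in units of 180 degrees (1.0 is 180 degrees), then the gripper command: -1 is fully open, 1 is shut, values between are in proportion. In form: [dx, dy, dz, ax, ay, az, fingers, dx, dy, dz, ax, ay, az, fingers, ...]. A call has 1 to 12 rows; each row is the pose to reach, as a shift and turn from the pose commanded when the call began, along the tool's axes at that moment, turning the shorter way round; what a row does not reach only later rows make up. A row lasts 1/12 s, in which the tool goes at most 41.7 mm and 7.16 degrees, less where a joint would pass 70% of its speed; a pose out of reach is approached as far as the arm can. A call with a number of a shift or a turn outside -1 to 1 is refused whole. A call with a gripper value outside its range is refused whole. The fingers move at their own pace and stop on an object; "grip_force" is the grip in N (left out, the last holds). Time passes only in rows, so rows that repeat a pose let the fingers close. It gives the time, the measured TCP pose, the force and the opening at its end, in the units of the state.
- env.observe(): the state, without advancing time (a new reading comes with each control period).
- eyes.get_image(name): name is "scene" or "top"; returns the picture (420x560x3 uint8, red, green, blue); there is no depth.
- eyes.camera_params(name): a dict with "intrinsics" (3x3 intrinsics, pixels), "R" (3x3) and "t" (3): a world point X has camera coordinates R X + t. Camera axes: x right, y down, z forward; pixel columns grow to the right and rows downward; lengths in m; the calibration is good to about 2 mm. A picture is of the moment at which its call begins. camera_params takes no time and is no camera call.
- close_job(): hands the job in, once; it reports no verdict.
The state is a dict: "time_s": time; "q": joint angles; "qvel": joint speeds; "joint_efforts": joint torques, N m; "position": TCP position; "tool_rot": TCP orientation; "ft_force": force on the tool from outside, world axes, zero at the start; "wrist_torque": the same for the moment, N m; "grip_width": finger opening in m.
Only numpy, scipy, OpenCV 4.12 (cv2) and the standard library are available. Lean on these libraries where they do the work, as an engineer would, in place of code of your own. Each camera call takes 0.05 s, during which the arm holds its last target.

## Task

Class is over, so tidy this cart: stand every fallen paint bottle upright inside the low metal tray, and hang every scraper by the ring at the end of its handle on the rack, each on a peg of its own. Any order will do; leave the spray cans, jar, tape roll and pastel stick where they are.

Things in the scene. Friction and masses are not known exactly. Their poses are not given: they have to be found in the camera images.
- T1: hand scraper lying flat, about 80 g, 189 long: wooden handle 96 x 22 wide x 18 thick, steel ring (eye) at one end, steel blade (24 wide, 40 long, 3 thick) at the other. Origin: middle of the handle, mid-thickness (9 above the table). +x to the eye, y across the width, z through the thickness; both faces alike
- T1_eye (a point): centre of the eye of T1, 65 mm from its origin along +x; ring 36 mm outside, 20 mm hole, 8 mm thick, hole axis along z of the scraper
- T2: hand scraper lying flat, about 80 g, 179 long: wooden handle 96 x 22 wide x 18 thick, steel ring (eye) at one end, steel blade (44 wide, 30 long, 3 thick) at the other. Origin: middle of the handle, mid-thickness (9 above the table). +x to the eye, y across the width, z through the thickness; both faces alike
- T2_eye (a point): centre of the eye of T2, 65 mm from its origin along +x; ring 36 mm outside, 20 mm hole, 8 mm thick, hole axis along z of the scraper
- T3: hand scraper lying flat, about 80 g, 185 long: wooden handle 96 x 22 wide x 18 thick, steel ring (eye) at one end, steel blade (34 wide, 36 long, 3 thick) at the other. Origin: middle of the handle, mid-thickness (9 above the table). +x to the eye, y across the width, z through the thickness; both faces alike
- T3_eye (a point): centre of the eye of T3, 65 mm from its origin along +x; ring 36 mm outside, 20 mm hole, 8 mm thick, hole axis along z of the scraper
- rack: fixed tool rack: plywood panel 240 wide, 250 along the slope, 12 thick, leaning back 15 degrees, three steel pegs in a row. Origin on the table below the middle peg's root; z up, -x the front (to the robot), y along the row. Panel face from z = 20 at x = -54 to z = 261 at x = +11. A hung scraper slides to the peg's root and leans on the panel, blade down
- peg0 (a point): on the axis of peg 0, 15 mm from its root, 35 mm from its tip; axes as the rack's. Peg 8 mm thick, 50 long, round end, root on the panel face at x 0, y -85, z 220 of the rack frame, slanting forwards and up at 55 degrees above level: along (-0.574, 0, 0.819) of that frame. A hung eye settles within 18 mm of this point
- peg1 (a point): on the axis of peg 1, 15 mm from its root, 35 mm from its tip; axes as the rack's. Peg 8 mm thick, 50 long, round end, root on the panel face at x 0, y 0, z 220 of the rack frame, slanting forwards and up at 55 degrees above level: along (-0.574, 0, 0.819) of that frame. A hung eye settles within 18 mm of this point
- peg2 (a point): on the axis of peg 2, 15 mm from its root, 35 mm from its tip; axes as the rack's. Peg 8 mm thick, 50 long, round end, root on the panel face at x 0, y 85, z 220 of the rack frame, slanting forwards and up at 55 degrees above level: along (-0.574, 0, 0.819) of that frame. A hung eye settles within 18 mm of this point
- B1: paint bottle fallen on its side (may be absent): square white body 46 x 46 x 74 high with paper label, black round cap 30 dia, 105 high in all, about 160 g. Origin: centre of the base's underside; z from base to cap (level while it lies, origin then 23 above the table), x and y square to the flat sides
- B2: paint bottle fallen on its side (may be absent): square white body 46 x 46 x 74 high with paper label, black round cap 30 dia, 105 high in all, about 160 g. Origin: centre of the base's underside; z from base to cap (level while it lies, origin then 23 above the table), x and y square to the flat sides
- B3: paint bottle fallen on its side (may be absent): square white body 46 x 46 x 74 high with paper label, black round cap 30 dia, 105 high in all, about 160 g. Origin: centre of the base's underside; z from base to cap (level while it lies, origin then 23 above the table), x and y square to the flat sides
- tray: fixed low aluminium tray, 170 (x) x 190 (y) mm outside, 14 high, walls 4 thick. Origin: centre of its underside on the table, z up
- tray_in (a point): centre of the tray's inner floor, axes as the tray's
- can_a: bystander: white spray can 60 dia x 180 high, standing; origin under its base
- can_b: bystander: green spray can 60 dia x 180 high, standing; origin under its base
- jar: bystander: orange screw-top jar, 62 dia x 75 high, standing; origin under its base
- tape: bystander: roll of tape lying flat, 100 outside, 78 inside, 25 high; origin under its centre
- stub: bystander: square pastel stick 55 x 13 x 13 lying on the table; origin under its centre
Not all that is in view belongs to the job. What is shaped like the B3 but pink or red is not meant.

How it is judged:
By the outcome, as a careful person would: the job done as asked, in the order asked, and still so for the second after the job is handed in, with the robot touching nothing.
Of B1, B2, B3 only 2 to 3 are there at a start; the rules pass over those that are not, and their reading is None.
At some moment in a run one of T1, T2, T3 may be knocked a few centimetres aside while the robot is not near it.
It also fails if it takes over 210 s, if anything falls off the work surface, if the arm or the gripper's body presses on something with over 40 N, if the wrist force passes 120 N, or if a joint passes its speed limit or range.

## Working session

There is one attempt and no reset: what is moved stays moved. The work goes in short steps, Python scripts to look and compute and a tool call to move; the robot and the scene stay as the last step left them, time stands still between calls to the robot, and variables do not carry over. Pictures are saved under pics/ and viewed, and the job is handed in when it is done.

Besides the shell and the picture viewer there is one more tool, called after "Emit:" by a JSON object that holds its "api" and its "payload", one argument or row to a line. jog_arm: Moves the arm, as the interface text tells. Its arguments: {"type":"object","properties":{"deltas":{"type":"array"},"grip_force":{"type":"number"}},"required":["deltas"]}

```bash
ls; mkdir -p pics; python3 - <<'E'
from rig import env, eyes
import cv2,numpy as np
for n in("scene","top"):
    im=eyes.get_image(n); cv2.imwrite(f"pics/{n}0.png",im[:,:,::-1]); 
    p=eyes.camera_params(n); print(n,p, -np.array(p["R"]).T@np.array(p["t"]))
print(env.observe())
E
```

```text
pics
scene {'intrinsics': array([[508.61306735,   0.        , 282.65935898],
       [  0.        , 508.61306735, 202.77840439],
       [  0.        ,   0.        ,   1.        ]]), 'R': array([[ 6.53971419e-02,  9.97859138e-01,  5.94794775e-04],
       [ 7.22891935e-01, -4.69655837e-02, -6.89363100e-01],
       [-6.87859335e-01,  4.55123488e-02, -7.24415738e-01]]), 't': array([-0.09751235, -0.27811334,  1.83353753])} [1.46863882e+00 7.93238810e-04 1.13658037e+00]
top {'intrinsics': array([[502.34081989,   0.        , 276.500551  ],
       [  0.        , 502.34081989, 208.44362585],
       [  0.        ,   0.        ,   1.        ]]), 'R': array([[-0.00387556, -0.99991906, -0.01211828],
       [-0.99346203,  0.00523265, -0.11404299],
       [ 0.11409717,  0.01159707, -0.9934019 ]]), 't': array([0.08350392, 0.54660206, 1.32723389])} [0.39191839 0.06524496 1.38182474]
{'time_s': 0.1, 'q': array([ 5.95674769e+01,  2.18379500e+01,  7.43772553e+01,  8.17644421e-04,
        8.38563989e+01, -1.23377514e+01]), 'qvel': array([-0.07486172, -0.02875014, -0.10618444, -0.05667154,  0.01453403,
       -0.04502433]), 'joint_efforts': array([ 3.68260182e-03, -4.49217832e+01, -2.31661534e+01, -1.32642704e-04,
        3.64721447e-03, -6.48344644e-05]), 'position': array([0.17071719, 0.52258309, 0.2307844 ]), 'tool_rot': array([[-9.50543509e-01,  3.10590760e-01, -6.45250782e-04],
       [ 3.10591304e-01,  9.50542948e-01, -1.07036258e-03],
       [ 2.80893854e-04, -1.21783548e-03, -9.99999219e-01]]), 'ft_force': array([ 0.00555898, -0.64884294,  0.18221799]), 'wrist_torque': array([ 0.02048308, -0.01162314,  0.03002641]), 'grip_width': 0.08542288818164348}
```

View pics/top0.png

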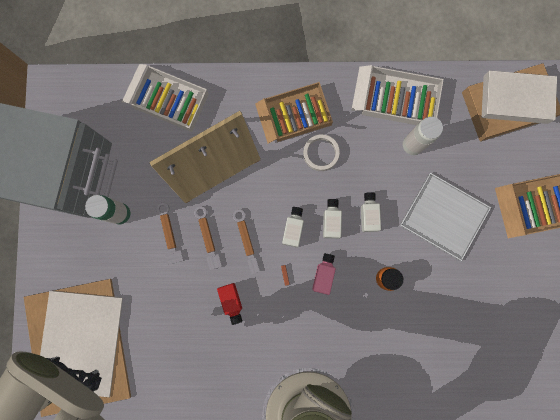

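View pics/scene0.png

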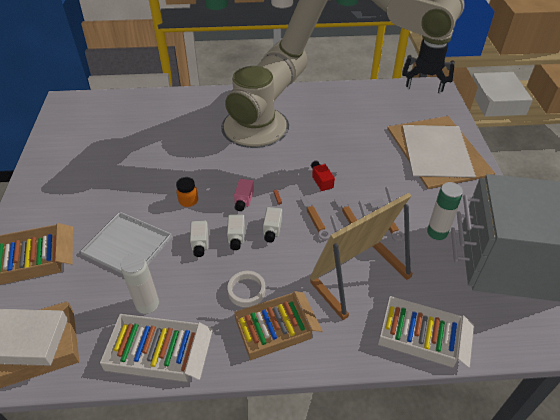

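Top view: three white bottles lie at about (293,228), (332,220) and (371,215), and the red (230,300) and pink (325,275) ones are decoys. Scrapers are at (170,235), (207,238) and (247,240), the rack at (205,155), and the tray at (447,215). I'll enlarge these.

```bash
cat > h.py <<'E'
import numpy as np, cv2
from rig import env, eyes
P={n:eyes.camera_params(n) for n in("top","scene")}
def ray(n,u,v):
    p=P[n];R=np.array(p["R"]);t=np.array(p["t"]);K=np.array(p["intrinsics"])
    return -R.T@t, R.T@np.linalg.solve(K,[u,v,1.])
def at(u,v,z,n="top"):
    c,d=ray(n,u,v); return c+d*(z-c[2])/d[2]
def proj(X,n="top"):
    p=P[n];c=np.array(p["R"])@np.array(X,float)+np.array(p["t"]);k=np.array(p["intrinsics"])@c;return k[:2]/k[2]
def crop(im,x0,y0,x1,y1,s,f,grid=10):
    c=cv2.resize(im[y0:y1,x0:x1,::-1],None,fx=s,fy=s,interpolation=cv2.INTER_CUBIC)
    for x in range((x0//grid+1)*grid,x1,grid):
        cv2.line(c,((x-x0)*s,0),((x-x0)*s,6 if x%50 else 14),(0,255,255),1)
        if x%(2*grid)==0: cv2.putText(c,str(x),((x-x0)*s-10,24),0,.4,(0,255,255),1)
    for y in range((y0//grid+1)*grid,y1,grid):
        cv2.line(c,(0,(y-y0)*s),(6,(y-y0)*s),(0,255,255),1)
        if y%(2*grid)==0: cv2.putText(c,str(y),(8,(y-y0)*s+4),0,.4,(0,255,255),1)
    return c
E
python3 - <<'E'
from h import *
im=cv2.imread("pics/top0.png")[:,:,::-1]
cv2.imwrite("pics/c1.png",crop(im,145,195,275,280,6,0))
cv2.imwrite("pics/c2.png",crop(im,275,180,405,260,6,0))
cv2.imwrite("pics/c3.png",crop(im,140,105,270,205,6,0))
cv2.imwrite("pics/c4.png",crop(im,395,165,500,265,6,0))
E
```

```text
(no output)
```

View pics/c1.png

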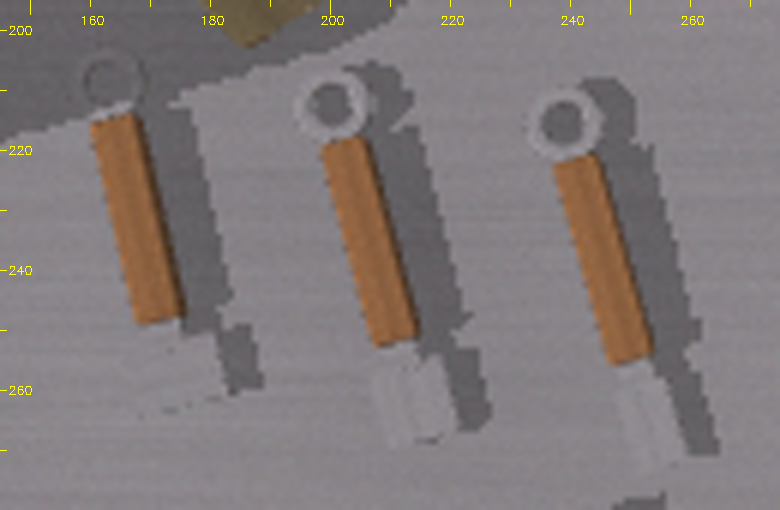

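View pics/c2.png

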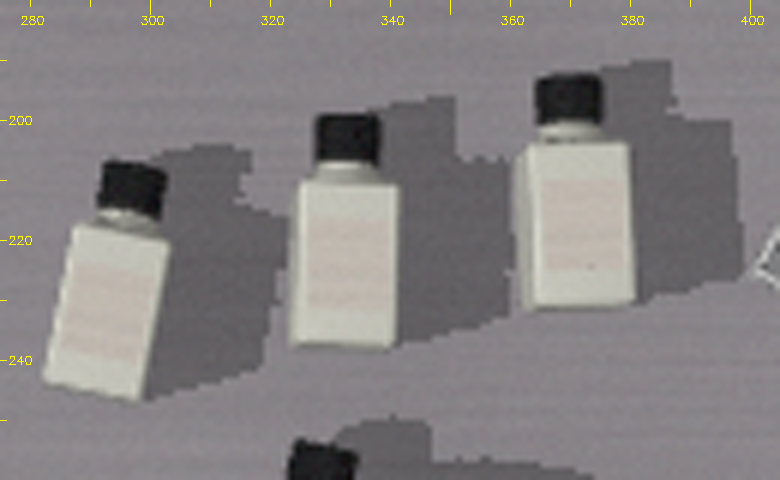

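View pics/c3.png

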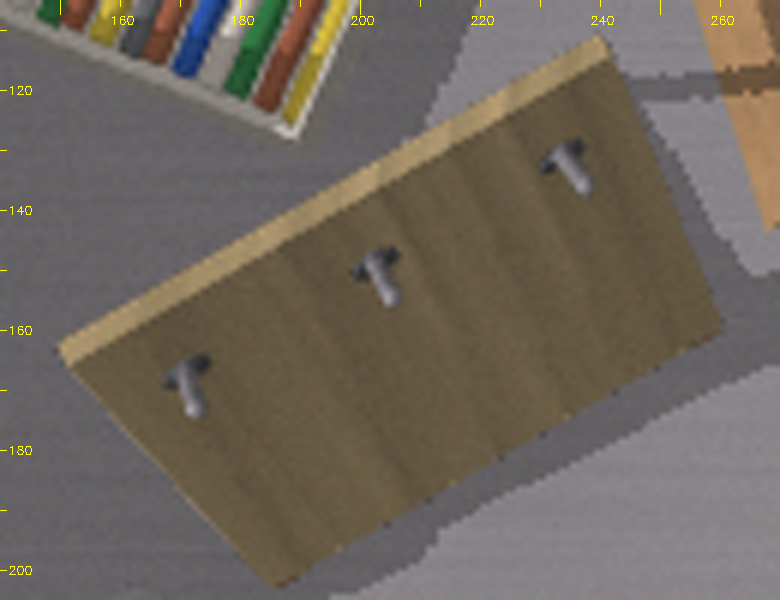

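View pics/c4.png

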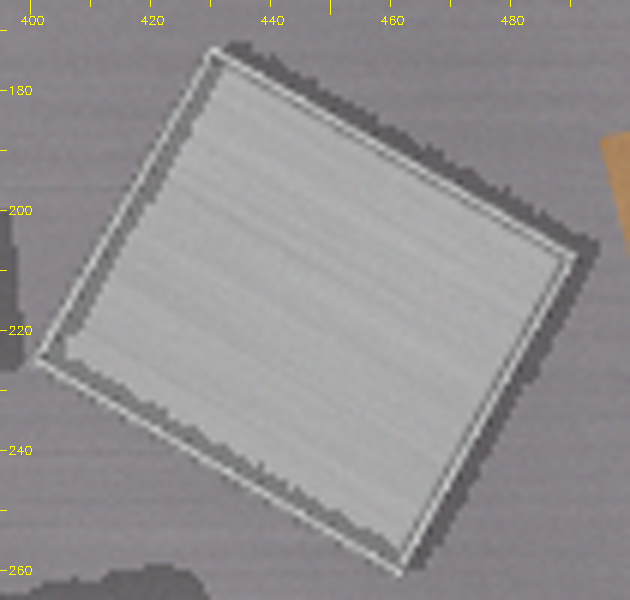

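```bash
cat > fit.py <<'E'
from h import *
from scipy.optimize import least_squares, minimize
import itertools
def cr(x0,y0,p,s=6): return np.array([x0+(p[0]+.5)/s-.5,y0+(p[1]+.5)/s-.5])
def T(p,yaw,X):
    c,s=np.cos(yaw),np.sin(yaw); X=np.atleast_2d(X).astype(float)
    return np.c_[p[0]+c*X[:,0]-s*X[:,1],p[1]+s*X[:,0]+c*X[:,1],X[:,2]]
def box(x0,x1,y0,y1,z0,z1): return np.array(list(itertools.product((x0,x1),(y0,y1),(z0,z1))))
def fitmask(mask,boxes,p0,n="top",roi=None):
    S=8
    x0,y0,x1,y1=roi
    m=cv2.resize(mask[y0:y1,x0:x1].astype(np.float32),None,fx=S,fy=S,interpolation=cv2.INTER_LINEAR)>.5
    def iou(p):
        im=np.zeros(m.shape,np.uint8)
        for b in boxes:
            q=np.array([proj(X,n) for X in T(p[:2],p[2],b)])
            q=(q-[x0,y0]+.5)*S-.5
            cv2.fillConvexPoly(im,np.round(cv2.convexHull(q.astype(np.float32))*16).astype(np.int32),1,shift=4)
        r=im>0
        return -(r&m).sum()/(r|m).sum()
    best=None
    for _ in range(3):
        sim=np.array([p0]*4,float); sim[1,0]+=.008; sim[2,1]+=.008; sim[3,2]+=.15
        r=minimize(iou,p0,method="Nelder-Mead",options=dict(initial_simplex=sim,xatol=1e-5,fatol=1e-5,maxiter=200)); p0=r.x
    return r.x,-r.fun
HB=[box(-.048,.048,-.011,.011,0,.018)]
BB=[box(-.023,.023,-.023,.023,0,.074)]
def bottle_boxes():  # planar frame: +x cap direction, lying; origin base centre
    return [box(0,.074,-.023,.023,0,.046)]
def wood(im):
    h=cv2.cvtColor(im,cv2.COLOR_RGB2HSV); return (h[...,0]<20)&(h[...,1]>90)
def white(im):
    return (im.min(2)>150)
E
python3 - <<'E'
from fit import *
im=cv2.imread("pics/top0.png")[:,:,::-1].copy()
for nm,roi,u in(("L",(150,205,180,255),(168,232)),("M",(190,205,222,258),(205,235)),("R",(230,210,260,262),(245,238))):
    p=at(*u,.009); print(nm,fitmask(wood(im),HB,[p[0],p[1],.2],roi=roi))
for nm,roi,u in(("b1",(275,200,310,255),(290,244)),("b2",(318,195,345,245),(332,237)),("b3",(357,190,388,238),(372,230))):
    p=at(*u,.023); print(nm,white(im)[roi[1]:roi[3],roi[0]:roi[2]].sum(),fitmask(white(im),bottle_boxes(),[p[0],p[1],0],roi=roi))
# tray
c=[cr(395,165,q) for q in((212,48),(577,252),(402,573),(38,358))]
X=np.array([at(*q,.014) for q in c]); print(X, X.mean(0)); 
for i in range(4): d=X[(i+1)%4]-X[i]; print(np.linalg.norm(d),np.degrees(np.arctan2(d[1],d[0])))
# rack
obs=[];pts=[]
d=np.array([-.574,0,.819])*.05
for y,r,t in((.085,(188,362),(193,412)),(0,(378,258),(391,300)),(-.085,(567,150),(586,188))):
    pts+= [[0,y,.22],np.array([0,y,.22])+d*.97]; obs+=[cr(140,105,r),cr(140,105,t)]
for p,o in(((.011,.12,.261),(70,367)),((.011,-.12,.261),(612,60)),((-.054,.12,.02),(278,587)),((-.054,-.12,.02),(722,325))):
    pts.append(p);obs.append(cr(140,105,o))
pts=np.array(pts);obs=np.array(obs)
f=lambda p:(np.array([proj(x) for x in T(p[:2],p[2],pts)])-obs).ravel()
r=least_squares(f,[.55,.3,-.4],loss="soft_l1");print(r.x,np.degrees(r.x[2]));print(f(r.x).reshape(-1,2).round(1))
E
```

```text
L (array([0.48817761, 0.38019226, 0.25430537]), np.float64(0.8604339177499191))
M (array([0.47827864, 0.27374472, 0.27981841]), np.float64(0.8760427337918922))
R (array([0.46903764, 0.1670427 , 0.28376637]), np.float64(0.8939432923377759))
b1 439 (array([ 0.4480336 ,  0.04650077, -0.19717477]), np.float64(0.87125))
b2 461 (array([ 0.47133121, -0.06632585, -0.0762718 ]), np.float64(0.8356227369389045))
b3 500 (array([ 0.48836273, -0.17260361, -0.00879708]), np.float64(0.8480846151781161))
[[ 0.64617659 -0.34159726  0.014     ]
 [ 0.55104938 -0.50330471  0.014     ]
 [ 0.40620265 -0.41744885  0.014     ]
 [ 0.5039135  -0.2574152   0.014     ]] [ 0.52683553 -0.3799415   0.014     ]
0.1876125968522102 -120.46690855779161
0.1683799381697057 149.34325557760002
0.18750514847759503 58.59324499392336
0.1653039740132832 -30.614290731785733
[0.67076231 0.25455085 0.52519341] 30.09136556290999
[[-0.3  0.8]
 [ 0.9 -0.7]
 [-0.6  0.2]
 [ 0.4 -0.6]
 [-0.9  0.4]
 [ 0.2 -0.4]
 [-0.4 -0.1]
 [ 0.6 -1. ]
 [-0.8  0.9]
 [ 1.   0.9]]
```

```bash
python3 - <<'E'
from fit import *
im=cv2.imread("pics/top0.png")[:,:,::-1].copy()
S=6
def white2(im): return (im[...,:].min(2)>118)&(cv2.cvtColor(im,cv2.COLOR_RGB2HSV)[...,2]>140)
res=[]
for nm,roi,u in(("L",(150,205,180,255),(168,232)),("M",(190,205,222,258),(205,235)),("R",(230,210,260,262),(245,238))):
    p=at(*u,.009); r=fitmask(wood(im),HB,[p[0],p[1],.2],roi=roi); res.append((r[0],HB))
for nm,roi,u in(("b1",(275,216,310,255),(290,244)),("b2",(318,208,345,245),(332,237)),("b3",(357,202,388,238),(372,230))):
    p=at(*u,.023); r=fitmask(white2(im),bottle_boxes(),[p[0],p[1],0],roi=roi);print(nm,r); res.append((r[0],bottle_boxes()))
big=cv2.resize(im[:,:,::-1],None,fx=S,fy=S,interpolation=cv2.INTER_CUBIC)
for p,b in res:
    q=np.array([proj(X) for X in T(p[:2],p[2],b[0])]); q=(q+.5)*S-.5
    cv2.polylines(big,[cv2.convexHull(q.astype(np.int32))],1,(255,0,0),1)
    if b is HB:
        for zz in(.005,.013):
            a=np.linspace(0,6.28,40); ring=np.c_[.065+.018*np.cos(a),.018*np.sin(a),0*a+zz]
            q=np.array([proj(X) for X in T(p[:2],p[2],ring)]);q=(q+.5)*S-.5
            cv2.polylines(big,[q.astype(np.int32)],1,(0,255,0),1)
cv2.imwrite("pics/o1.png",big[195*S:275*S,150*S:270*S]);cv2.imwrite("pics/o2.png",big[185*S:260*S,275*S:400*S])
for nm,u,v,z in(("canA top",430,128,.18),("canB top",97,207,.18),("jar top",391,279,.075),("tape",321,153,.025)):
    print(nm,at(u,v,z))
E
```

```text
b1 (array([ 0.44980649,  0.04689048, -0.21722419]), np.float64(0.7746791903690965))
b2 (array([ 0.47037099, -0.06558043, -0.05142163]), np.float64(0.8993250035904065))
b3 (array([ 0.48835777, -0.17265188, -0.00815383]), np.float64(0.9061192749115091))
canA top [ 0.72588488 -0.29669207  0.18      ]
canB top [0.53575782 0.51362262 0.18      ]
jar top [ 0.35793274 -0.21309137  0.075     ]
tape [ 0.70062805 -0.041928    0.025     ]
```

View pics/o1.png

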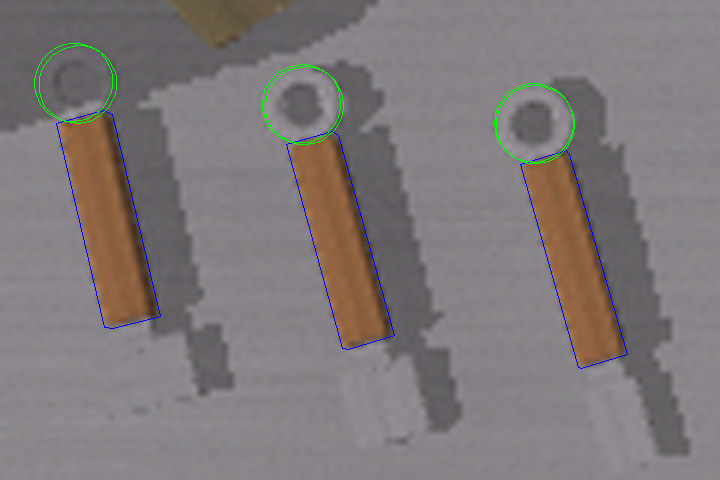

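View pics/o2.png

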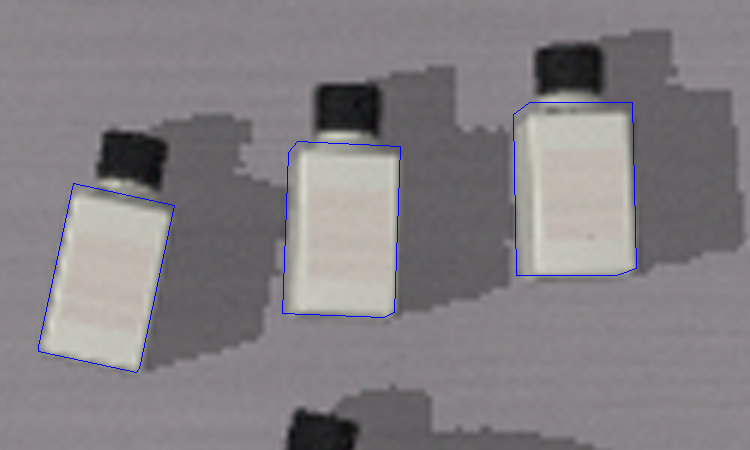

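```bash
cat >> fit.py <<'E'
from scipy.spatial.transform import Rotation as Ro
RK=np.array([.6708,.2546]); PH=np.radians(30.1)
Z=np.array([0,0,1.])
def u(a): return np.array([np.cos(a),np.sin(a),0])
def Rdown(psi): # scraper pick, eye dir psi
    e=u(psi); return np.c_[-e,np.cross(Z,e),-Z]
def Rhang(beta=42,phi=None):
    f=u(PH if phi is None else phi); b=np.radians(beta)
    z=np.cos(b)*f-np.sin(b)*Z; e=np.sin(b)*f+np.cos(b)*Z
    return np.c_[-e,np.cross(z,-e),z]
def Rbot(psi,tilt): # bottle axis dir psi (horizontal), tool z tilted back 'tilt' deg from down
    a=u(psi);t=np.radians(tilt); z=-np.sin(t)*a-np.cos(t)*Z; y=np.cross(Z,a); x=np.cross(y,z); return np.c_[x,y,z]
def Rstand(psi,el): # tool z pointing el deg below level along heading psi, same rel. grasp
    a=u(psi);t=np.radians(el); z=np.cos(t)*a-np.sin(t)*Z; y=np.cross(Z,a); x=np.cross(y,z); return np.c_[x,y,z]
def pegpt(k,s): # point on peg axis s m from root
    f=u(PH); yv=np.cross(Z,f); return np.r_[RK,0]+yv*(.085*(k-1))+Z*.22+s*(-.574*f+.819*Z)
def go(p,R):
    o=env.observe(); R0=np.array(o["tool_rot"]);p0=np.array(o["position"])
    d=R0.T@(np.array(p)-p0)/.75; r=Ro.from_matrix(R0.T@R).as_rotvec(degrees=True)
    print("delta",np.round(np.r_[d,r/180],4).tolist(),"rows>=%.1f"%max(np.linalg.norm(d)*750/41.7,np.linalg.norm(r)/7.16))
def st():
    o=env.observe(); print("t",round(o["time_s"],2),"p",np.round(o["position"],4),"q",np.round(o["q"],1),"F",np.round(o["ft_force"],1),"w",round(o["grip_width"],4))
E
python3 - <<'E'
from fit import *
psi=.2838; c=np.array([.469,.167,0])-.008*u(psi)
go(c+Z*.10,Rdown(psi))
E
```

```text
delta [-0.5165, -0.3329, 0.1746, -0.0003, -0.0002, -0.1909] rows>=11.5
```

Emit:
{"api": "jog_arm", "payload": {
  "deltas": [-0.5165,-0.3329,0.1746,0,0,-0.191,-1,-0.5165,-0.3329,0.1746,0,0,-0.191,-1,-0.5165,-0.3329,0.1746,0,0,-0.191,-1,-0.5165,-0.3329,0.1746,0,0,-0.191,-1,-0.5165,-0.3329,0.1746,0,0,-0.191,-1,-0.5165,-0.3329,0.1746,0,0,-0.191,-1,-0.5165,-0.3329,0.1746,0,0,-0.191,-1,-0.5165,-0.3329,0.1746,0,0,-0.191,-1,-0.5165,-0.3329,0.1746,0,0,-0.191,-1,-0.5165,-0.3329,0.1746,0,0,-0.191,-1,-0.5165,-0.3329,0.1746,0,0,-0.191,-1,-0.5165,-0.3329,0.1746,0,0,-0.191,-1],
  "grip_force": 40
}}

```text
time_s: 1.1
position: [0.462, 0.1636, 0.0998]
tool_rot: [[-0.96, -0.28, -0.0], [-0.28, 0.96, 0.0], [0.0, 0.0, -1.0]]
ft_force: [-0.2, 0.4, -0.4]
grip_width: 0.0857
```

```bash
python3 - <<'E'
from fit import *
st()
psi=.2838; c=np.array([.469,.167,0])-.008*u(psi)
go(c+Z*.004,Rdown(psi))
im=eyes.get_image("top"); cv2.imwrite("pics/t1.png",im[:,:,::-1]); cv2.imwrite("pics/t1c.png",crop(im,140,180,280,290,5,0))
E
```

```text
t 1.1 p [0.462  0.1636 0.0998] q [   5.6   24.3   95.1    0.    60.6 -100.6] F [-0.2  0.4 -0.4] w 0.0857
delta [0.0004, 0.0017, 0.1277, 0.0, -0.0001, 0.0001] rows>=2.3
```

View pics/t1c.png

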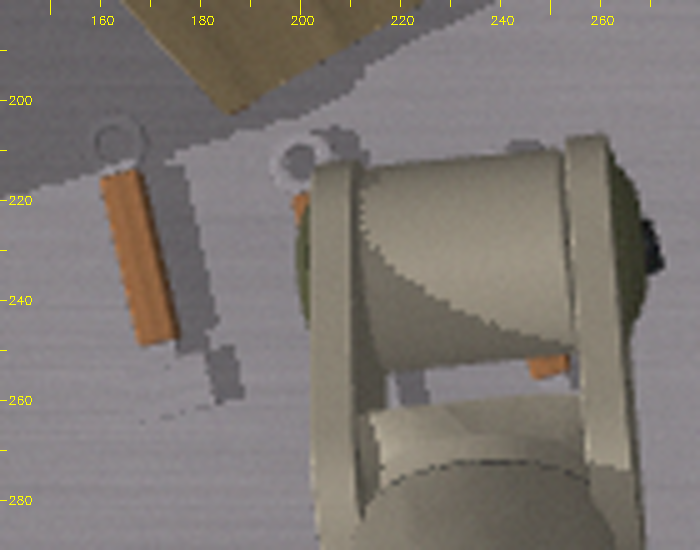

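Emit:
{"api": "jog_arm", "payload": {
  "deltas": [0.0004,0.0017,0.05,0,0,0,-1,0.0004,0.0017,0.09,0,0,0,-1,0.0004,0.0017,0.115,0,0,0,-1,0.0004,0.0017,0.1277,0,0,0,-1,0.0004,0.0017,0.1277,0,0,0,-1,0.0004,0.0017,0.1277,0,0,0,1,0.0004,0.0017,0.1277,0,0,0,1,0.0004,0.0017,0.1277,0,0,0,1,0.0004,0.0017,0.1277,0,0,0,1,0.0004,0.0017,0.1277,0,0,0,1,0.0004,0.0017,0.1277,0,0,0,1,0.0004,0.0017,0.1277,0,0,0,1]
}}

```text
time_s: 2.15
position: [0.4609, 0.1667, 0.0055]
tool_rot: [[-0.96, -0.28, 0.001], [-0.28, 0.96, 0.0], [-0.001, -0.0, -1.0]]
ft_force: [-0.4, -0.1, 6.2]
grip_width: 0.021
```

```bash
cat >> fit.py <<'E'
def hang(k,s,gx,beta=42,dz=.0,lat=0.,dp=np.zeros(3)):
    # TCP for eye at s on peg k; gx: distance eye->grip along handle; eye 'dz' behind TCP along tool z
    R=Rhang(beta); return pegpt(k,s)+gx*R[:,0]+dz*R[:,2]+lat*R[:,1]+dp, R
E
python3 - <<'E'
from fit import *
st()
o=env.observe(); go(np.array(o["position"])+Z*.15,np.array(o["tool_rot"]))
E
```

```text
t 2.15 p [0.4609 0.1667 0.0055] q [   6.    33.1  100.7   -0.    46.2 -100.3] F [-0.4 -0.1  6.2] w 0.021
delta [-0.0003, -0.0001, -0.2, 0.0, 0.0, 0.0] rows>=3.6
```

Emit:
{"api": "jog_arm", "payload": {
  "deltas": [0,0,-0.05,0,0,0,1,0,0,-0.1,0,0,0,1,0,0,-0.15,0,0,0,1,0,0,-0.2,0,0,0,1,0,0,-0.2,0,0,0,1]
}}

```text
time_s: 2.57
position: [0.4632, 0.167, 0.1614]
tool_rot: [[-0.96, -0.281, 0.012], [-0.281, 0.96, 0.001], [-0.012, -0.002, -1.0]]
ft_force: [1.1, -0.1, -0.6]
grip_width: 0.0211
```

```bash
python3 - <<'E'
from fit import *
st()
print(pegpt(0,0))
p,R=hang(0,.085,.073,dz=.0035); print(p); go(p,R)
E
```

```text
t 2.57 p [0.4632 0.167  0.1614] q [   6.    19.7   90.4   -0.    69.2 -100.3] F [ 1.1 -0.1 -0.6] w 0.0211
[0.71342841 0.18106213 0.22      ]
[0.63120829 0.13340079 0.23302347]
delta [-0.2036, -0.1061, -0.0928, -0.0332, -0.2616, -0.0715] rows>=6.9
```

Emit:
{"api": "jog_arm", "payload": {
  "deltas": [-0.2036,-0.1061,-0.0928,-0.0332,-0.2616,-0.0715,1,-0.2036,-0.1061,-0.0928,-0.0332,-0.2616,-0.0715,1,-0.2036,-0.1061,-0.0928,-0.0332,-0.2616,-0.0715,1,-0.2036,-0.1061,-0.0928,-0.0332,-0.2616,-0.0715,1,-0.2036,-0.1061,-0.0928,-0.0332,-0.2616,-0.0715,1,-0.2036,-0.1061,-0.0928,-0.0332,-0.2616,-0.0715,1,-0.2036,-0.1061,-0.0928,-0.0332,-0.2616,-0.0715,1,-0.2036,-0.1061,-0.0928,-0.0332,-0.2616,-0.0715,1,-0.2036,-0.1061,-0.0928,-0.0332,-0.2616,-0.0715,1,-0.2036,-0.1061,-0.0928,-0.0332,-0.2616,-0.0715,1]
}}

```text
time_s: 3.4
position: [0.6292, 0.1327, 0.2238]
tool_rot: [[-0.59, -0.5, 0.633], [-0.336, 0.866, 0.371], [-0.734, 0.006, -0.679]]
ft_force: [0.3, 0.7, -1.3]
grip_width: 0.0209
```

```bash
cat >> fit.py <<'E'
def shot(tag,*rois):
    for n in("top","scene"):
        im=eyes.get_image(n); cv2.imwrite(f"pics/{tag}_{n}.png",im[:,:,::-1])
        for i,(nn,x0,y0,x1,y1,s) in enumerate(rois):
            if nn==n: cv2.imwrite(f"pics/{tag}_{n}{i}.png",crop(im,x0,y0,x1,y1,s,0))
E
python3 - <<'E'
from fit import *
st()
p,R=hang(0,.085,.073,dz=.0035); go(p,R)
shot("h0",("top",150,90,290,210,5),("scene",290,160,430,290,5))
E
```

```text
t 3.4 p [0.6292 0.1327 0.2238] q [ -10.    19.1   95.3   50.8   37.8 -163.6] F [ 0.3  0.7 -1.3] w 0.0209
delta [-0.0109, -0.0005, -0.0063, 0.001, -0.0043, -0.0018] rows>=0.2
```

View pics/h0_top0.png

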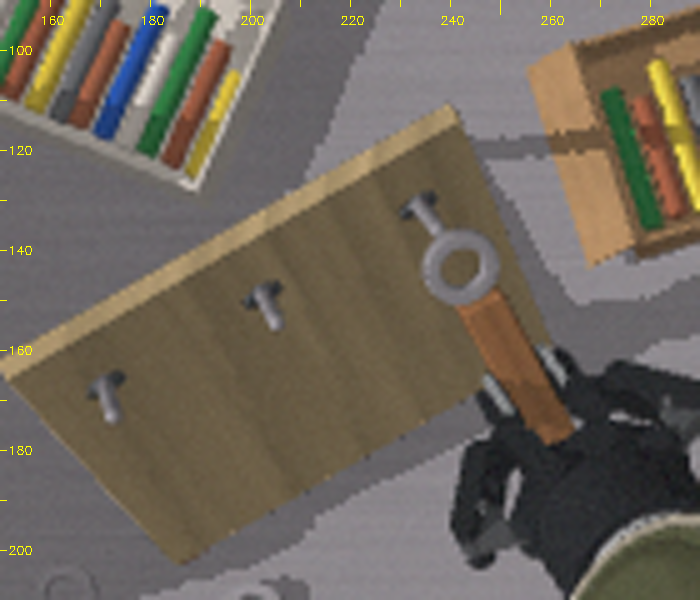

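View pics/h0_scene1.png

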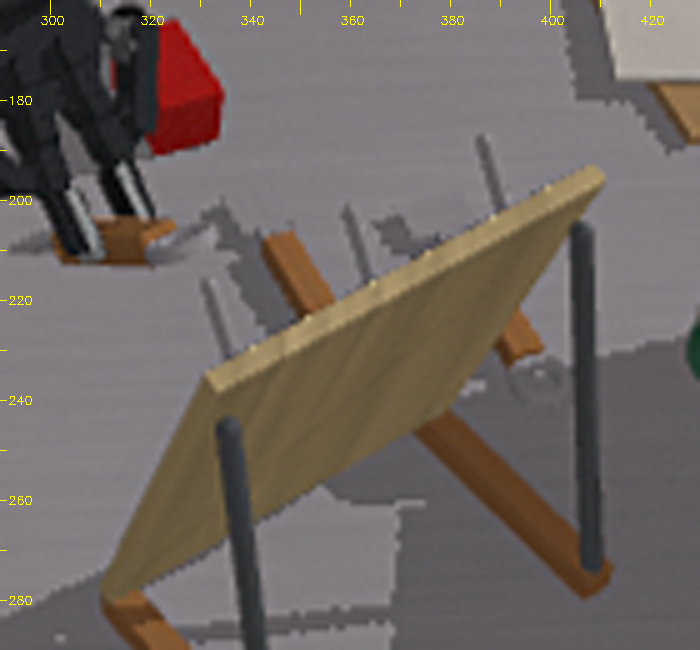

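```bash
cat >> fit.py <<'E'
def Rtw(R,a): return R@Ro.from_euler("z",a,degrees=True).as_matrix()
def hang2(k,s,gx,beta=42,tw=0,dz=.0035,dp=np.zeros(3)):
    R=Rtw(Rhang(beta),tw); return pegpt(k,s)+gx*R[:,0]+dz*R[:,2]+dp,R
def eye_now(gx,dz=.0035,sg=-1):
    o=env.observe();R=np.array(o["tool_rot"]); return np.array(o["position"])+sg*gx*R[:,0]-dz*R[:,2]
E
python3 - <<'E'
from fit import *
e=eye_now(.073); print(e, proj(e), proj(e,"scene")); print(pegpt(0,.085),proj(pegpt(0,.085)))
p,R=hang2(0,.07,.073,tw=15); go(p,R)
E
```

```text
[0.67052873 0.15653156 0.28076612] [241.2692913  141.23107746] [327.07571934 205.2457292 ]
[0.67121767 0.15659342 0.289615  ] [240.91757964 139.94647143]
delta [-0.0083, 0.0244, 0.0134, 0.0005, -0.0039, 0.0821] rows>=2.1
```

Emit:
{"api": "jog_arm", "payload": {
  "deltas": [-0.0083,0.0244,0.0,0,0,0.082,1,-0.0083,0.0244,0.0,0,0,0.082,1,-0.0083,0.0244,0.0,0,0,0.082,1,-0.0083,0.0244,0.0,0,0,0.082,1,-0.0083,0.0244,0.0,0,0,0.082,1]
}}

```text
time_s: 3.92
position: [0.6242, 0.151, 0.2292]
tool_rot: [[-0.695, -0.337, 0.635], [-0.108, 0.922, 0.372], [-0.711, 0.19, -0.677]]
ft_force: [0.9, 0.4, -1.2]
grip_width: 0.0212
```

```bash
python3 - <<'E'
from fit import *
st()
e=eye_now(.070); print(e, proj(e), pegpt(0,.07), proj(pegpt(0,.07)),[proj(pegpt(0,s)).round(1) for s in(0,.02,.05)])
p,R=hang2(0,.07,.070,tw=15); go(p,R)
shot("h1",("top",210,110,270,170,10))
E
```

```text
t 3.92 p [0.6242 0.151  0.2292] q [  -7.8   18.4   95.4   49.7   36.6 -146.5] F [ 0.9  0.4 -1.2] w 0.0212
[0.67066349 0.15723469 0.2812772 ] [240.93752916 141.11810367] [0.67866663 0.16091143 0.27733   ] [239.46547776 138.08558207] [array([233.1, 129.9]), array([234.9, 132.2]), array([237.6, 135.7])]
delta [-0.0043, 0.0003, 0.0132, 0.0, -0.0037, 0.0012] rows>=0.3
```

View pics/h1_top0.png

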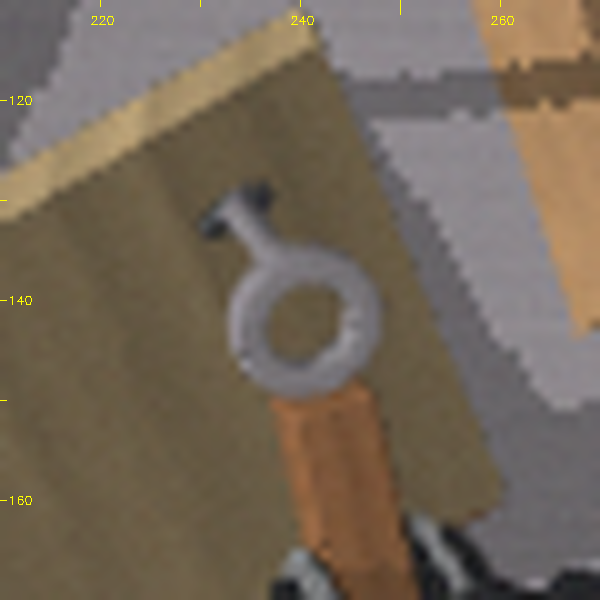

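```bash
python3 - <<'E'
from fit import *
for s in(.07,.055,.04,.025,.02):
    p,R=hang2(0,s,.070,tw=15); go(p,R)
E
```

```text
delta [-0.0045, 0.0006, 0.0132, -0.0, -0.0037, 0.0007] rows>=0.3
delta [-0.0004, -0.0006, 0.0328, -0.0, -0.0037, 0.0007] rows>=0.6
delta [0.0037, -0.0017, 0.0523, -0.0, -0.0037, 0.0007] rows>=0.9
delta [0.0078, -0.0029, 0.0719, -0.0, -0.0037, 0.0007] rows>=1.3
delta [0.0092, -0.0033, 0.0784, -0.0, -0.0037, 0.0007] rows>=1.4
```

Emit:
{"api": "jog_arm", "payload": {
  "deltas": [-0.0045,0.0003,0.0132,0,-0.0037,0,1,-0.0045,0.0003,0.0132,0,-0.0037,0,1,-0.0025,-0.0003,0.023,0,-0.0037,0,1,-0.0004,-0.0006,0.0328,0,-0.0037,0,1,0.0015,-0.001,0.042,0,-0.0037,0,1,0.0037,-0.0017,0.0523,0,-0.0037,0,1,0.0037,-0.0017,0.0523,0,-0.0037,0,1]
}}

```text
time_s: 4.6
position: [0.6475, 0.1645, 0.1983]
tool_rot: [[-0.691, -0.335, 0.641], [-0.1, 0.922, 0.373], [-0.716, 0.193, -0.671]]
ft_force: [-0.3, -0.2, -0.7]
grip_width: 0.0213
```

```bash
python3 - <<'E'
from fit import *
st()
for s in(.04,.025,.02):
    p,R=hang2(0,s,.070,tw=15); go(p,R)
shot("h2",("top",210,110,270,170,10),("scene",310,185,350,245,10))
E
```

```text
t 4.6 p [0.6475 0.1645 0.1983] q [  -5.9   23.    94.6   54.    32.7 -150.2] F [-0.3 -0.2 -0.7] w 0.0213
delta [-0.0018, -0.0004, -0.002, 0.0003, -0.0007, -0.0002] rows>=0.0
delta [0.0025, -0.0015, 0.0175, 0.0003, -0.0007, -0.0002] rows>=0.3
delta [0.0039, -0.0019, 0.024, 0.0003, -0.0007, -0.0002] rows>=0.4
```

View pics/h2_top0.png

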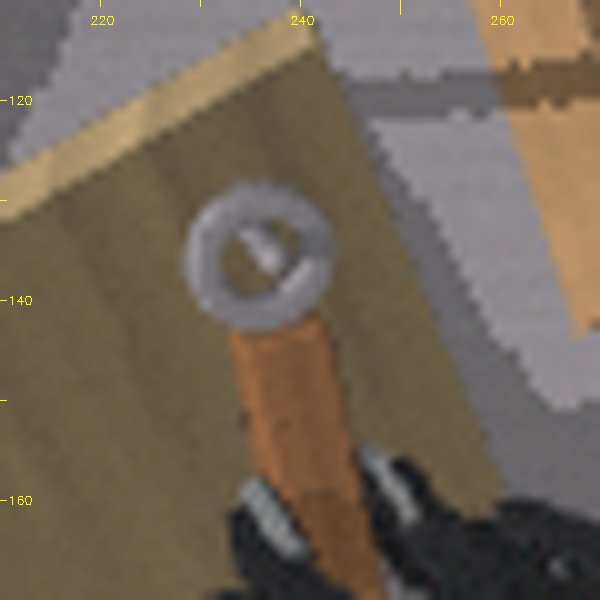

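View pics/h2_scene1.png

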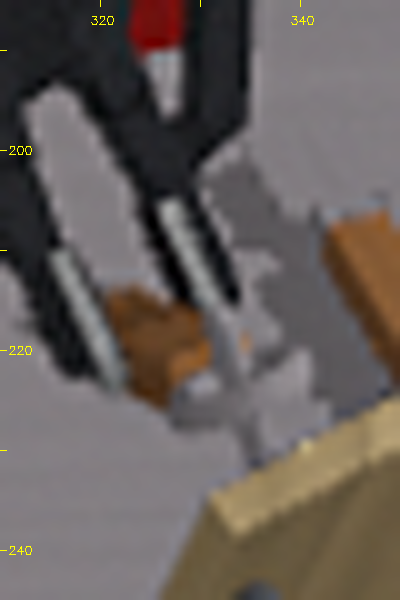

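Emit:
{"api": "jog_arm", "payload": {
  "deltas": [0.0005,-0.001,0.008,0,0,0,1,0.002,-0.0015,0.016,0,0,0,1,0.0035,-0.002,0.022,0,0,0,1,0.0035,-0.002,0.022,0,0,0,1,0.0035,-0.002,0.022,0,0,0,-0.3,0.0035,-0.002,0.022,0,0,0,-0.3,0.0035,-0.002,0.022,0,0,0,-0.3,0.0035,-0.002,0.022,0,0,0,-0.3,0.0035,-0.002,0.012,0,0,0,-0.3,0.0035,-0.002,-0.01,0,0,0,-0.3,0.0035,-0.002,-0.04,0,0,0,-0.3,0.0035,-0.002,-0.08,0,0,0,-0.3]
}}

```text
time_s: 5.7
position: [0.6066, 0.14, 0.238]
tool_rot: [[-0.69, -0.335, 0.641], [-0.1, 0.922, 0.373], [-0.717, 0.193, -0.67]]
ft_force: [-0.2, 0.5, -0.3]
grip_width: 0.0555
```

```bash
python3 - <<'E'
from fit import *
st()
o=env.observe(); R=np.array(o["tool_rot"]); p=np.array(o["position"])
go(p-.12*R[:,2],R)
shot("h3",("top",150,90,290,210,5),("scene",310,160,430,260,6))
E
```

```text
t 5.7 p [0.6066 0.14   0.238 ] q [  -9.7   16.    97.8   51.1   37.7 -148.6] F [-0.2  0.5 -0.3] w 0.0555
delta [-0.0, -0.0, -0.16, 0.0, 0.0, 0.0] rows>=2.9
```

View pics/h3_top0.png

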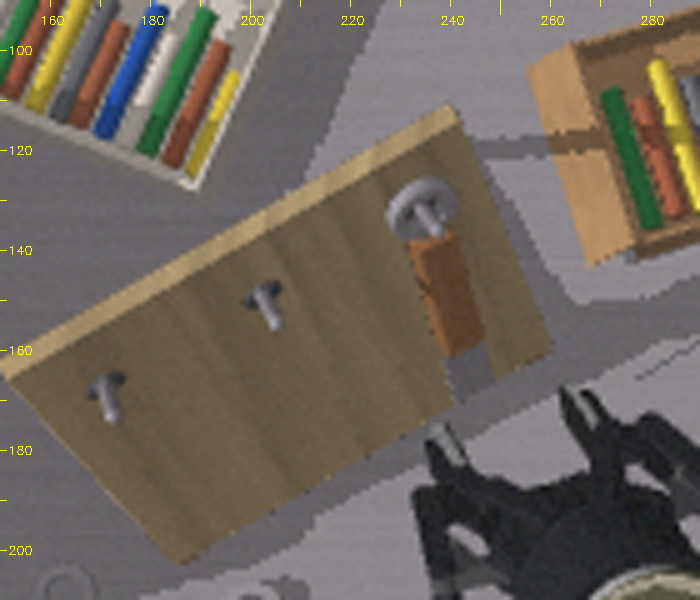

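The scraper hangs on peg0 with the peg through its ring at (235,132). M goes to peg1 next; first I check that it hasn't moved.

```bash
cat >> fit.py <<'E'
def findS(im,roi,uv):
    p=at(*uv,.009); return fitmask(wood(im),HB,[p[0],p[1],.25],roi=roi)
E
python3 - <<'E'
from fit import *
im=cv2.imread("pics/h3_top.png")[:,:,::-1].copy()
print(findS(im,(190,205,222,258),(205,235)),findS(im,(150,205,180,255),(168,232)))
psi=.28; c=np.array([.4783,.2737,0])-.008*u(psi)
go([.5,.2,.26],Rtw(Rdown(psi),180))
go(c+Z*.09,Rtw(Rdown(psi),180))
E
```

```text
(array([0.47859109, 0.27391998, 0.28828164]), np.float64(0.8696521781550319)) (array([0.48878251, 0.38012128, 0.2458012 ]), np.float64(0.8632684212960822))
delta [0.0714, 0.1271, -0.0779, 0.3938, -0.1005, 0.9085] rows>=25.0
delta [0.2522, 0.1851, 0.0833, 0.3938, -0.1005, 0.9085] rows>=25.0
```

View pics/h3_top.png

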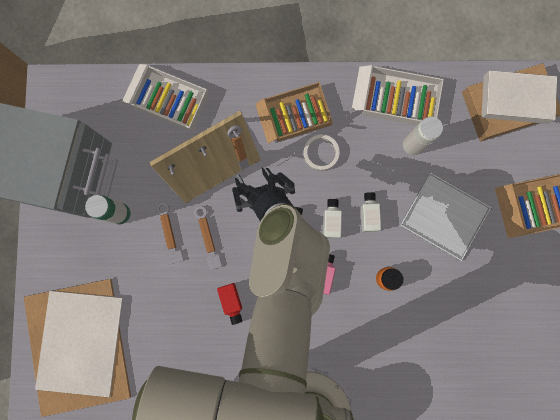

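```bash
python3 - <<'E'
from fit import *
go([.48,.2,.25],Rtw(Rdown(.28),70))
E
```

```text
delta [0.0993, 0.1335, -0.0862, 0.2153, 0.185, 0.3597] rows>=11.5
```

Emit:
{"api": "jog_arm", "payload": {
  "deltas": [0,0,-0.0862,0.02,0.015,0.03,-1,0.0993,0.1335,-0.0862,0.2153,0.185,0.3597,-1,0.0993,0.1335,-0.0862,0.2153,0.185,0.3597,-1,0.0993,0.1335,-0.0862,0.2153,0.185,0.3597,-1,0.0993,0.1335,-0.0862,0.2153,0.185,0.3597,-1,0.0993,0.1335,-0.0862,0.2153,0.185,0.3597,-1,0.0993,0.1335,-0.0862,0.2153,0.185,0.3597,-1,0.0993,0.1335,-0.0862,0.2153,0.185,0.3597,-1,0.0993,0.1335,-0.0862,0.2153,0.185,0.3597,-1,0.0993,0.1335,-0.0862,0.2153,0.185,0.3597,-1,0.0993,0.1335,-0.0862,0.2153,0.185,0.3597,-1,0.0993,0.1335,-0.0862,0.2153,0.185,0.3597,-1]
}}

```text
time_s: 6.8
position: [0.4809, 0.2013, 0.2474]
tool_rot: [[-0.735, 0.661, 0.153], [0.669, 0.743, 0.009], [-0.108, 0.109, -0.988]]
ft_force: [-0.6, 0.4, -0.1]
grip_width: 0.0855
```

```bash
python3 - <<'E'
from fit import *
st()
psi=.284; c=np.array([.4785,.2738,0])-.008*u(psi)
go(c+Z*.09,Rtw(Rdown(psi),180))
E
```

```text
t 6.8 p [0.4809 0.2013 0.2474] q [ 10.2  14.6  82.9  -1.1  73.8 -37.6] F [-0.6  0.4 -0.1] w 0.0855
delta [0.0952, 0.0378, 0.2061, 0.0571, -0.0165, 0.6748] rows>=17.0
```

Emit:
{"api": "jog_arm", "payload": {
  "deltas": [0.0952,0.0378,0.2061,0.0571,-0.0165,0.6748,-1,0.0952,0.0378,0.2061,0.0571,-0.0165,0.6748,-1,0.0952,0.0378,0.2061,0.0571,-0.0165,0.6748,-1,0.0952,0.0378,0.2061,0.0571,-0.0165,0.6748,-1,0.0952,0.0378,0.2061,0.0571,-0.0165,0.6748,-1,0.0952,0.0378,0.2061,0.0571,-0.0165,0.6748,-1,0.0952,0.0378,0.2061,0.0571,-0.0165,0.6748,-1,0.0952,0.0378,0.2061,0.0571,-0.0165,0.6748,-1,0.0952,0.0378,0.2061,0.0571,-0.0165,0.6748,-1,0.0952,0.0378,0.2061,0.0571,-0.0165,0.6748,-1,0.0952,0.0378,0.2061,0.0571,-0.0165,0.6748,-1,0.0952,0.0378,0.2061,0.0571,-0.0165,0.6748,-1]
}}

```text
time_s: 7.8
position: [0.4712, 0.2712, 0.0895]
tool_rot: [[0.615, 0.787, 0.044], [0.788, -0.614, -0.034], [0.0, 0.056, -0.998]]
ft_force: [-0.6, -0.1, 0.2]
grip_width: 0.0854
```

```bash
python3 - <<'E'
from fit import *
st()
psi=.284; c=np.array([.4785,.2738,0])-.008*u(psi)
go(c+Z*.09,Rtw(Rdown(psi),180))
E
```

```text
t 7.8 p [0.4712 0.2712 0.0895] q [18.7 29.1 88.3 -3.  60.9 58.1] F [-0.6 -0.1  0.2] w 0.0854
delta [0.0001, -0.0006, -0.0007, 0.0171, -0.0057, 0.1986] rows>=5.0
```

Emit:
{"api": "jog_arm", "payload": {
  "deltas": [0,0,0,0.0171,-0.0057,0.18,-1,0,0,0,0.0171,-0.0057,0.18,-1,0,0,0,0.0171,-0.0057,0.18,-1,0,0,0,0.0171,-0.0057,0.18,-1,0,0,0,0.0171,-0.0057,0.18,-1,0,0,0,0.0171,-0.0057,0.18,-1,0,0,0,0.0171,-0.0057,0.18,-1]
}}

```text
time_s: 8.38
position: [0.4712, 0.2711, 0.0896]
tool_rot: [[0.939, 0.343, -0.001], [0.343, -0.939, -0.002], [-0.001, 0.002, -1.0]]
ft_force: [0.1, 0.4, -0.8]
grip_width: 0.0855
```

```bash
python3 - <<'E'
from fit import *
st()
psi=.284; c=np.array([.4785,.2738,0])-.008*u(psi)
go(c+Z*.006,Rtw(Rdown(psi),180))
E
```

```text
t 8.38 p [0.4712 0.2711 0.0896] q [17.5 29.5 87.3 -0.1 63.2 87.4] F [ 0.1  0.4 -0.8] w 0.0855
delta [-0.0001, -0.0009, 0.1115, 0.0005, 0.0004, 0.0212] rows>=2.0
```

Emit:
{"api": "jog_arm", "payload": {
  "deltas": [0,-0.0009,0.04,0,0,0.0212,-1,0,-0.0009,0.08,0,0,0.0212,-1,0,-0.0009,0.1,0,0,0.0212,-1,0,-0.0009,0.1115,0,0,0.0212,-1,0,-0.0009,0.1115,0,0,0.0212,-1,0,-0.0009,0.1115,0,0,0.0212,1,0,-0.0009,0.1115,0,0,0.0212,1,0,-0.0009,0.1115,0,0,0.0212,1,0,-0.0009,0.1115,0,0,0.0212,1,0,-0.0009,0.1115,0,0,0.0212,1,0,-0.0009,0.1115,0,0,0.0212,1,0,-0.0009,0.1115,0,0,0.0212,1]
}}

```text
time_s: 9.38
position: [0.4712, 0.2716, 0.007]
tool_rot: [[0.961, 0.278, 0.001], [0.278, -0.961, -0.001], [0.0, 0.002, -1.0]]
ft_force: [-1.0, 0.0, 6.8]
grip_width: 0.0212
```

```bash
cat >> fit.py <<'E'
def hang3(k,s,gx,beta=42,dz=.0035,tw=0,dp=np.zeros(3)): # flipped grip: eye along +tool x
    R=Rtw(Rhang(beta),180+tw); return pegpt(k,s)-gx*R[:,0]+dz*R[:,2]+dp,R
E
python3 - <<'E'
from fit import *
st()
E
```

```text
t 9.38 p [0.4712 0.2716 0.007 ] q [17.5 36.4 91.7 -0.1 51.8 91.5] F [-1.   0.   6.8] w 0.0212
```

Emit:
{"api": "jog_arm", "payload": {
  "deltas": [0,0,-0.05,0,0,0,1,0,0,-0.1,0,0,0,1,0,0,-0.15,0,0,0,1,0,0,-0.2,0,0,0,1,0,0,-0.2,0,0,0,1,0,0,-0.2,0,0,0,1]
}}

```text
time_s: 9.88
position: [0.4715, 0.272, 0.158]
tool_rot: [[0.961, 0.278, 0.003], [0.278, -0.961, -0.001], [0.003, 0.002, -1.0]]
ft_force: [-0.7, -0.4, -2.4]
grip_width: 0.021
```

```bash
python3 - <<'E'
from fit import *
st()
p,R=hang3(1,.08,.071,dz=.002); print(p); go(p,R)
E
```

```text
t 9.88 p [0.4715 0.272  0.158 ] q [17.6 24.9 82.3 -0.1 72.7 91.4] F [-0.7 -0.4 -2.4] w 0.021
[0.59125626 0.20849011 0.23141846]
delta [0.1301, 0.1259, -0.0973, 0.033, 0.2644, -0.0727] rows>=6.9
```

Emit:
{"api": "jog_arm", "payload": {
  "deltas": [0.1301,0.1259,-0.0973,0.033,0.2644,-0.0727,1,0.1301,0.1259,-0.0973,0.033,0.2644,-0.0727,1,0.1301,0.1259,-0.0973,0.033,0.2644,-0.0727,1,0.1301,0.1259,-0.0973,0.033,0.2644,-0.0727,1,0.1301,0.1259,-0.0973,0.033,0.2644,-0.0727,1,0.1301,0.1259,-0.0973,0.033,0.2644,-0.0727,1,0.1301,0.1259,-0.0973,0.033,0.2644,-0.0727,1,0.1301,0.1259,-0.0973,0.033,0.2644,-0.0727,1,0.1301,0.1259,-0.0973,0.033,0.2644,-0.0727,1,0.1301,0.1259,-0.0973,0.033,0.2644,-0.0727,1]
}}

```text
time_s: 10.72
position: [0.5872, 0.2076, 0.2234]
tool_rot: [[0.591, 0.502, 0.632], [0.338, -0.865, 0.371], [0.733, -0.006, -0.681]]
ft_force: [-12.2, -7.7, -6.9]
grip_width: 0.0204
```

```bash
python3 - <<'E'
from fit import *
st()
for s in(.07,.04): 
    p,R=hang3(1,s,.071,dz=.002); go(p,R)
e=eye_now(.071,.002,1); print(e, proj(e), [proj(pegpt(1,s)).round(1) for s in(0,.02,.05)])
shot("h4",("top",170,120,250,190,10))
E
```

```text
t 10.72 p [0.5872 0.2076 0.2234] q [-0.7 16.5 99.4 48.4 30.5 23.9] F [-12.2  -7.7  -6.9] w 0.0204
delta [0.0086, 0.0018, 0.0096, -0.0014, 0.005, -0.0011] rows>=0.2
delta [0.0002, 0.002, 0.0488, -0.0014, 0.005, -0.0011] rows>=0.9
[0.6278634  0.23092078 0.27682655] [208.19314794 160.50007416] [array([201.9, 147.7]), array([203.2, 150.3]), array([205.2, 154.2])]
```

View pics/h4_top0.png

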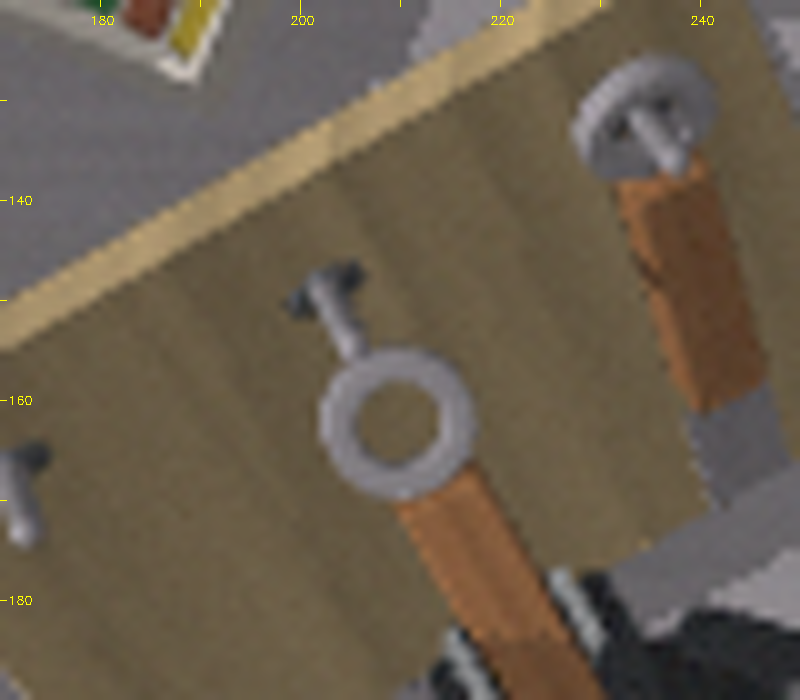

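Emit:
{"api": "jog_arm", "payload": {
  "deltas": [0,0,-0.025,0,0,0,1,0,0,-0.025,0,0,0,1,0,0,-0.025,0,0,0,1,0,0,-0.025,0,0,0,1]
}}

```text
time_s: 11.15
position: [0.5791, 0.2014, 0.2409]
tool_rot: [[0.583, 0.501, 0.64], [0.336, -0.865, 0.371], [0.74, -0.001, -0.673]]
ft_force: [-0.3, -0.3, -0.4]
grip_width: 0.0206
```

```bash
python3 - <<'E'
from fit import *
st()
for s in(.08,.07,.04): 
    p,R=hang3(1,s,.071,dz=.002); go(p,R)
e=eye_now(.071,.002,1); print(e, proj(e), [proj(pegpt(1,s)).round(1) for s in(0,.02,.05,.08)])
shot("h5",("top",170,120,250,190,10),("scene",320,165,380,225,10))
E
```

```text
t 11.15 p [0.5791 0.2014 0.2409] q [-1.6 14.3 99.7 47.3 32.  24.9] F [-0.3 -0.3 -0.4] w 0.0206
delta [0.0033, -0.0001, 0.0225, -0.0001, 0.0016, -0.0004] rows>=0.4
delta [0.0004, -0.0001, 0.0355, -0.0001, 0.0016, -0.0004] rows>=0.6
delta [-0.0084, -0.0, 0.0745, -0.0001, 0.0016, -0.0004] rows>=1.3
[0.61916297 0.22449938 0.29477514] [209.85641423 162.65858293] [array([201.9, 147.7]), array([203.2, 150.3]), array([205.2, 154.2]), array([207.3, 158.3])]
```

View pics/h5_top0.png

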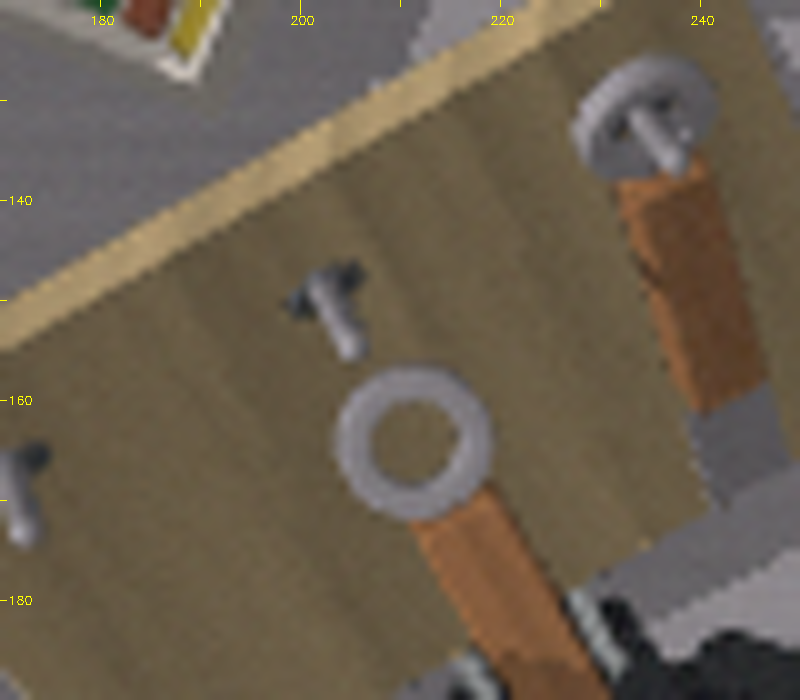

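View pics/h5_scene1.png

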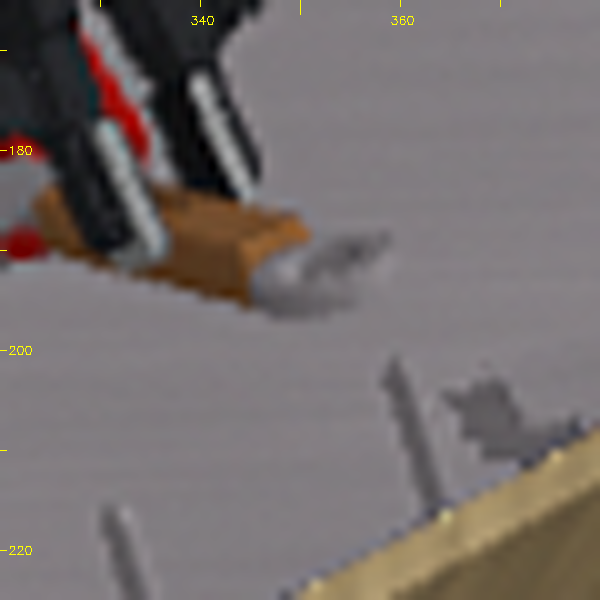

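```bash
python3 - <<'E'
from fit import *
e=eye_now(.071,.002,1); print(proj(e,"scene"),[proj(pegpt(1,s),"scene").round(1) for s in(.02,.05)])
# triangulate eye from both
A=[];b=[]
(c1,d1),(c2,d2)=ray("top",211.0+.5,163.7-.7),ray("scene",354.5,190.2)
d1/=np.linalg.norm(d1);d2/=np.linalg.norm(d2)
M=np.c_[d1,-d2]; t=np.linalg.lstsq(M,c2-c1,rcond=None)[0]; print(e,c1+t[0]*d1,c2+t[1]*d2)
E
```

```text
[353.33095983 184.04667163] [array([363.7, 213.2]), array([360.2, 201.8])]
[0.61920582 0.22464581 0.29491603] [0.62214644 0.22345332 0.27666632] [0.6226807  0.22867314 0.27752486]
```

```bash
cat >> fit.py <<'E'
def overlay(tag,cases,gx,dz,view,x0,y0,x1,y1,s):
    o=env.observe();R=np.array(o["tool_rot"]);p=np.array(o["position"])
    im=cv2.imread(f"pics/{tag}_{view}.png"); outs=[]
    a=np.linspace(0,2*np.pi,40)
    for dl,yw in cases:
        c=crop(im[:,:,::-1],x0,y0,x1,y1,s,0)
        Rd=R@Ro.from_euler("yz",[dl,yw],degrees=True).as_matrix()
        for zz in(-.004,.004):
          for rr in(.018,.01):
            pts=np.array([p-dz*R[:,2]+Rd@np.array([gx+rr*np.cos(t),rr*np.sin(t),zz]) for t in a])
            q=np.array([proj(X,view) for X in pts]); q=((q-[x0,y0]+.5)*s-.5).astype(np.int32); cv2.polylines(c,[q],1,(255,0,0) if zz<0 else (0,255,0),1)
        bx=np.array([p-dz*R[:,2]+Rd@(X+[gx-.065,0,-.009]) for X in HB[0]])
        q=np.array([proj(X,view) for X in bx]); q=((q-[x0,y0]+.5)*s-.5).astype(np.int32); cv2.polylines(c,[cv2.convexHull(q)],1,(0,0,255),1)
        cv2.putText(c,f"{dl},{yw}",(60,60),0,.6,(0,255,255),2); outs.append(c)
    return outs
E
python3 - <<'E'
from fit import *
o=overlay("h5",[(0,0),(8,0),(16,0)],.071,.002,"scene",325,168,371,208,8)
t=overlay("h5",[(0,0),(8,0),(16,0)],.071,.002,"top",190,150,236,185,8)
cv2.imwrite("pics/ov1.png",cv2.resize(np.hstack(o),None,fx=.72,fy=.72)); cv2.imwrite("pics/ov2.png",cv2.resize(np.hstack(t),None,fx=.72,fy=.72))
E
```

```text
(no output)
```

View pics/ov1.png

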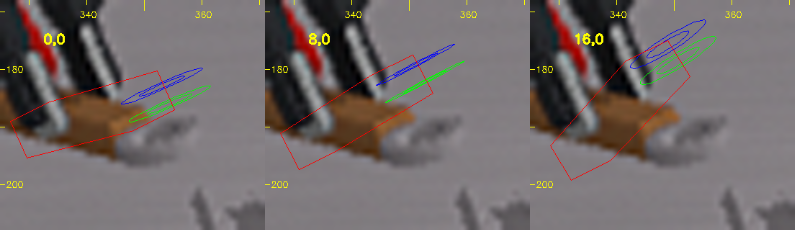

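View pics/ov2.png

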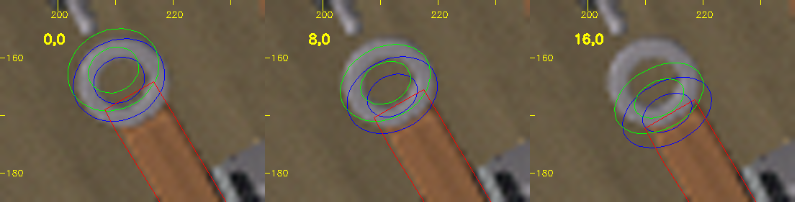

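```bash
python3 - <<'E'
from fit import *
cs=[(-12,-3),(-16,-3),(-20,-3)]
o=overlay("h5",cs,.071,.002,"scene",325,168,371,208,8)
t=overlay("h5",cs,.071,.002,"top",190,150,236,185,8)
cv2.imwrite("pics/ov3.png",cv2.resize(np.vstack([np.hstack(o),np.hstack(t)]),None,fx=.72,fy=.72))
E
```

```text
(no output)
```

View pics/ov3.png

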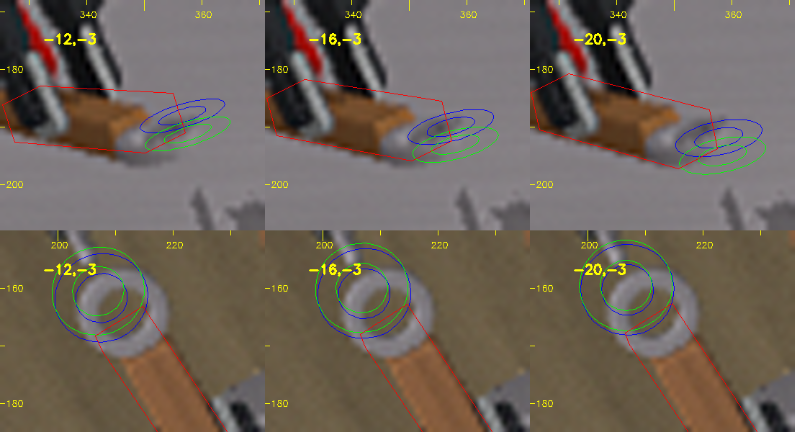

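```bash
python3 - <<'E'
from fit import *
ob=env.observe();R=np.array(ob["tool_rot"]);p=np.array(ob["position"])
def f(x):
    Rd=R@Ro.from_euler("yz",x[:2],degrees=True).as_matrix(); e=p-.002*R[:,2]+Rd[:,0]*x[2]
    return np.r_[proj(e)-[211.5,163.0],proj(e,"scene")-[353,191]]
r=least_squares(f,[-16,0,.065],x_scale=[10,3,.01]); print(r.x,r.fun)
cs=[(r.x[0],r.x[1]),(-12,1),(-19,r.x[1])]
g=r.x[2]
o=overlay("h5",cs,g,.002,"scene",325,168,371,208,8)
t=overlay("h5",cs,g,.002,"top",190,150,236,185,8)
cv2.imwrite("pics/ov4.png",cv2.resize(np.vstack([np.hstack(o),np.hstack(t)]),None,fx=.72,fy=.72))
E
```

```text
[-14.99130934   1.85522045   0.06019543] [-0.3385984  -0.03719018 -0.36141599  0.03231697]
```

View pics/ov4.png

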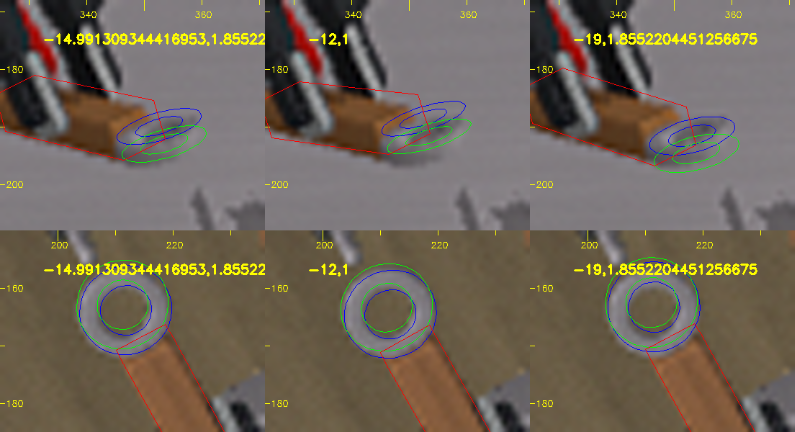

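```bash
cat >> fit.py <<'E'
def hangv(k,s,v,R): return pegpt(k,s)-R@v
E
python3 - <<'E'
from fit import *
ob=env.observe();R=np.array(ob["tool_rot"])
v=np.array([0,0,-.002])+Ro.from_euler("yz",[-15,1.86],degrees=True).as_matrix()[:,0]*.0602; print(v)
for s in(.075,.06,.045,.025): go(hangv(1,s,v,R),R)
E
```

```text
[0.0581181  0.00188736 0.01358091]
delta [0.0188, -0.0026, 0.0077, 0.0, 0.0, 0.0] rows>=0.4
delta [0.0144, -0.0025, 0.0272, 0.0, 0.0, 0.0] rows>=0.6
delta [0.01, -0.0025, 0.0467, 0.0, 0.0, 0.0] rows>=0.9
delta [0.0041, -0.0025, 0.0728, 0.0, 0.0, 0.0] rows>=1.3
```

Go to s=75 mm and check the alignment there.

Emit:
{"api": "jog_arm", "payload": {
  "deltas": [0.01,-0.0026,0.0,0,0,0,1,0.0188,-0.0026,0.0,0,0,0,1,0.0188,-0.0026,0.0077,0,0,0,1,0.0188,-0.0026,0.0077,0,0,0,1,0.0188,-0.0026,0.0077,0,0,0,1]
}}

```text
time_s: 11.67
position: [0.5897, 0.2101, 0.2473]
tool_rot: [[0.583, 0.502, 0.639], [0.337, -0.865, 0.372], [0.739, -0.002, -0.673]]
ft_force: [-0.3, 0.4, -0.3]
grip_width: 0.0206
```

```bash
python3 - <<'E'
from fit import *
st()
ob=env.observe();R=np.array(ob["tool_rot"])
v=np.array([.0581,.0019,.0136]); e=np.array(ob["position"])+R@v
print(proj(e),proj(e,"scene"),proj(pegpt(1,.075)),proj(pegpt(1,.075),"scene"))
for s in(.075,.06,.045,.025): go(hangv(1,s,v,R),R)
shot("h6",("top",185,135,235,185,10),("scene",330,175,380,220,10))
cv2.imwrite("pics/h6.png",np.hstack([cv2.imread("pics/h6_top0.png")[:450,:400],cv2.imread("pics/h6_scene1.png")[:,:400]]))
E
```

```text
t 11.67 p [0.5897 0.2101 0.2473] q [-0.4 15.  97.3 44.6 32.4 28.6] F [-0.3  0.4 -0.3] w 0.0206
[206.97538452 157.73889255] [357.22475443 192.19477736] [206.98664162 157.57379094] [357.23156217 192.19261732]
delta [0.0005, 0.0003, -0.0001, 0.0, 0.0, 0.0] rows>=0.0
delta [-0.0039, 0.0003, 0.0195, 0.0, 0.0, 0.0] rows>=0.4
delta [-0.0082, 0.0003, 0.039, 0.0, 0.0, 0.0] rows>=0.7
delta [-0.0141, 0.0004, 0.065, 0.0, 0.0, 0.0] rows>=1.2
```

View pics/h6.png

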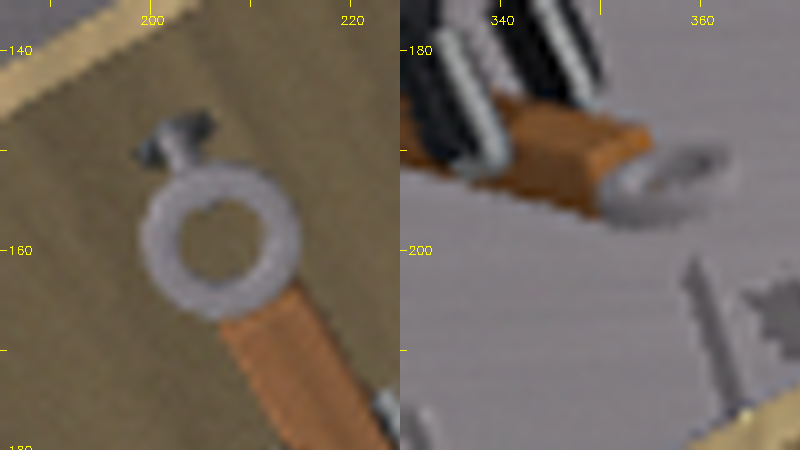

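Emit:
{"api": "jog_arm", "payload": {
  "deltas": [-0.002,0.0003,0.01,0,0,0,1,-0.0039,0.0003,0.0195,0,0,0,1,-0.006,0.0003,0.029,0,0,0,1,-0.0082,0.0003,0.039,0,0,0,1,-0.0082,0.0003,0.039,0,0,0,1,-0.0082,0.0003,0.039,0,0,0,1]
}}

```text
time_s: 12.27
position: [0.6052, 0.2187, 0.2234]
tool_rot: [[0.583, 0.502, 0.639], [0.337, -0.865, 0.372], [0.74, -0.001, -0.673]]
ft_force: [0.3, 0.6, -0.6]
grip_width: 0.0208
```

```bash
python3 - <<'E'
from fit import *
st()
ob=env.observe();R=np.array(ob["tool_rot"])
v=np.array([.0581,.0019,.0136])
for s in(.045,.025): go(hangv(1,s,v,R),R)
shot("h7",("top",185,135,235,185,10),("scene",330,175,380,220,10))
cv2.imwrite("pics/h7.png",np.hstack([cv2.imread("pics/h7_top0.png")[:450,:400],cv2.imread("pics/h7_scene1.png")[:,:400]]))
E
```

```text
t 12.27 p [0.6052 0.2187 0.2234] q [ 0.7 18.3 97.  47.6 29.5 25.7] F [ 0.3  0.6 -0.6] w 0.0208
delta [-0.0006, -0.0001, 0.0001, 0.0, 0.0, 0.0] rows>=0.0
delta [-0.0064, -0.0, 0.0261, 0.0, 0.0, 0.0] rows>=0.5
```

View pics/h7.png

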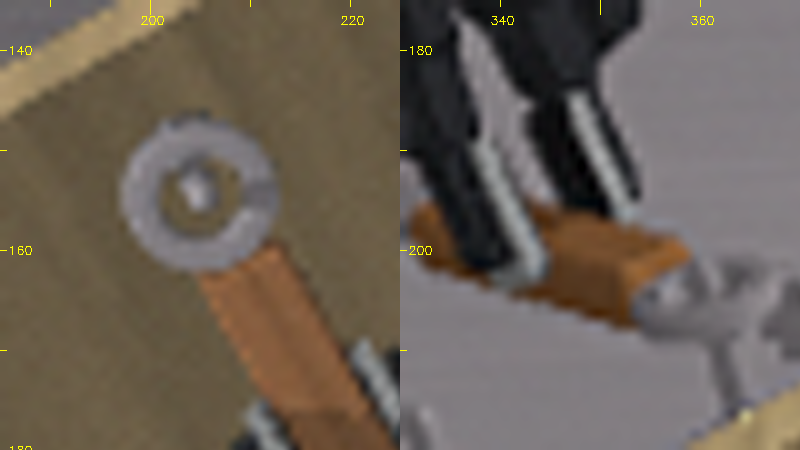

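Emit:
{"api": "jog_arm", "payload": {
  "deltas": [-0.002,0,0.009,0,0,0,1,-0.004,0,0.018,0,0,0,1,-0.006,0,0.026,0,0,0,1,-0.006,0,0.026,0,0,0,1,-0.006,0,0.026,0,0,0,-0.3,-0.006,0,0.026,0,0,0,-0.3,-0.006,0,0.026,0,0,0,-0.3,-0.006,0,0.026,0,0,0,-0.3,-0.006,0,0.016,0,0,0,-0.3,-0.006,0,-0.01,0,0,0,-0.3,-0.006,0,-0.05,0,0,0,-0.3,-0.006,0,-0.1,0,0,0,-0.3]
}}

```text
time_s: 13.37
position: [0.5535, 0.1889, 0.271]
tool_rot: [[0.584, 0.502, 0.639], [0.337, -0.865, 0.372], [0.739, -0.002, -0.674]]
ft_force: [-0.3, 0.3, 0.5]
grip_width: 0.0555
```

```bash
python3 - <<'E'
from fit import *
st()
shot("h8",("top",150,100,290,210,5))
im=cv2.imread("pics/h8_top.png")[:,:,::-1].copy()
print(findS(im,(150,205,180,255),(168,232)))
psi=.25; c=np.array([.4885,.3801,0])-.012*u(psi)
go(c+Z*.12,Rtw(Rdown(psi),180))
E
```

```text
t 13.37 p [0.5535 0.1889 0.271 ] q [ -3.6   9.3 100.4  44.   36.3  28. ] F [-0.3  0.3  0.5] w 0.0555
(array([0.48843512, 0.38026393, 0.25824553]), np.float64(0.8695974086071263))
delta [-0.1283, -0.2695, 0.1666, -0.0358, -0.2655, 0.0825] rows>=7.0
```

View pics/h8_top0.png

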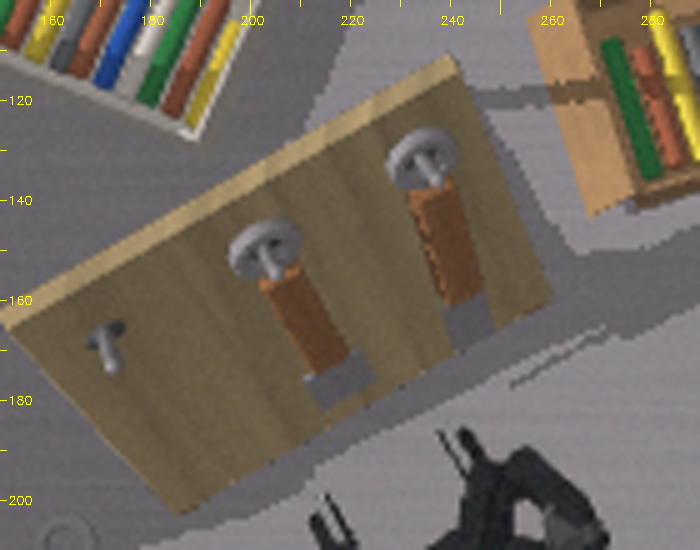

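Emit:
{"api": "jog_arm", "payload": {
  "deltas": [-0.1283,-0.2695,0.1666,-0.0358,-0.2655,0.0825,-1,-0.1283,-0.2695,0.1666,-0.0358,-0.2655,0.0825,-1,-0.1283,-0.2695,0.1666,-0.0358,-0.2655,0.0825,-1,-0.1283,-0.2695,0.1666,-0.0358,-0.2655,0.0825,-1,-0.1283,-0.2695,0.1666,-0.0358,-0.2655,0.0825,-1,-0.1283,-0.2695,0.1666,-0.0358,-0.2655,0.0825,-1,-0.1283,-0.2695,0.1666,-0.0358,-0.2655,0.0825,-1,-0.1283,-0.2695,0.1666,-0.0358,-0.2655,0.0825,-1,-0.1283,-0.2695,0.1666,-0.0358,-0.2655,0.0825,-1,-0.1283,-0.2695,0.1666,-0.0358,-0.2655,0.0825,-1],
  "grip_force": 80
}}

```text
time_s: 14.3
position: [0.4777, 0.3796, 0.1144]
tool_rot: [[0.968, 0.249, -0.01], [0.249, -0.968, -0.001], [-0.01, -0.001, -1.0]]
ft_force: [-0.3, -0.3, -0.3]
grip_width: 0.0855
```

```bash
python3 - <<'E'
from fit import *
st()
psi=.252; c=np.array([.4885,.3801,0])-.012*u(psi)
go(c+Z*.006,Rtw(Rdown(psi),180))
E
```

```text
t 14.3 p [0.4777 0.3796 0.1144] q [ 27.3  33.7  74.    0.2  72.8 102.8] F [-0.3 -0.3 -0.3] w 0.0855
delta [-0.0004, 0.0032, 0.1445, -0.0004, 0.0032, -0.0] rows>=2.6
```

Emit:
{"api": "jog_arm", "payload": {
  "deltas": [-0.0004,0.0032,0.05,0,0.0032,0,-1,-0.0004,0.0032,0.09,0,0.0032,0,-1,-0.0004,0.0032,0.125,0,0.0032,0,-1,-0.0004,0.0032,0.143,0,0.0032,0,-1,-0.0004,0.0032,0.143,0,0.0032,0,-1,-0.0004,0.0032,0.143,0,0.0032,0,1,-0.0004,0.0032,0.143,0,0.0032,0,1,-0.0004,0.0032,0.143,0,0.0032,0,1,-0.0004,0.0032,0.143,0,0.0032,0,1,-0.0004,0.0032,0.143,0,0.0032,0,1,-0.0004,0.0032,0.143,0,0.0032,0,1,-0.0004,0.0032,0.143,0,0.0032,0,1]
}}

```text
time_s: 15.3
position: [0.4771, 0.376, 0.0101]
tool_rot: [[0.969, 0.248, 0.005], [0.248, -0.969, 0.004], [0.006, -0.002, -1.0]]
ft_force: [-1.6, -0.8, 6.0]
grip_width: 0.0193
```

Emit:
{"api": "jog_arm", "payload": {
  "deltas": [0,0,-0.03,0,0,0,1,0,0,-0.08,0,0,0,1,0,0,-0.13,0,0,0,1,0,0,-0.18,0,0,0,1,0,0,-0.22,0,0,0,1,0,0,-0.22,0,0,0,1,0,0,-0.22,0,0,0,1]
}}

```text
time_s: 15.88
position: [0.4766, 0.3755, 0.1757]
tool_rot: [[0.969, 0.248, 0.007], [0.248, -0.969, 0.005], [0.007, -0.003, -1.0]]
ft_force: [-0.5, -0.7, -0.7]
grip_width: 0.0192
```

```bash
python3 - <<'E'
from fit import *
st()
p,R=hang3(2,.10,.077,dz=.002); print(p); go(p,R)
E
```

```text
t 15.88 p [0.4766 0.3755 0.1757] q [2.700e+01 2.970e+01 7.050e+01 1.000e-01 7.940e+01 1.027e+02] F [-0.5 -0.7 -0.7] w 0.0192
[0.53522252 0.27425718 0.24333959]
delta [0.0429, 0.15, -0.0903, 0.036, 0.2625, -0.0823] rows>=7.0
```

Emit:
{"api": "jog_arm", "payload": {
  "deltas": [0.0429,0.15,-0.0903,0.036,0.2625,-0.0823,1,0.0429,0.15,-0.0903,0.036,0.2625,-0.0823,1,0.0429,0.15,-0.0903,0.036,0.2625,-0.0823,1,0.0429,0.15,-0.0903,0.036,0.2625,-0.0823,1,0.0429,0.15,-0.0903,0.036,0.2625,-0.0823,1,0.0429,0.15,-0.0903,0.036,0.2625,-0.0823,1,0.0429,0.15,-0.0903,0.036,0.2625,-0.0823,1,0.0429,0.15,-0.0903,0.036,0.2625,-0.0823,1,0.0429,0.15,-0.0903,0.036,0.2625,-0.0823,1,0.0429,0.15,-0.0903,0.036,0.2625,-0.0823,1]
}}

```text
time_s: 16.72
position: [0.5343, 0.2736, 0.2396]
tool_rot: [[0.585, 0.5, 0.638], [0.336, -0.866, 0.37], [0.738, -0.002, -0.675]]
ft_force: [0.2, 0.2, -0.7]
grip_width: 0.0182
```

```bash
python3 - <<'E'
from fit import *
st()
e=eye_now(.077,-.001,1); print(e,proj(e),proj(e,"scene"))
shot("h9",("top",150,145,200,190,10),("scene",350,150,410,200,10))
cv2.imwrite("pics/h9.png",np.hstack([cv2.imread("pics/h9_top0.png")[:450,:400],cv2.imread("pics/h9_scene1.png")[:450,:400]]))
E
```

```text
t 16.72 p [0.5343 0.2736 0.2396] q [  9.1  12.7 102.1  39.3  24.7  39. ] F [ 0.2  0.2 -0.7] w 0.0182
[0.58002129 0.29982988 0.29569955] [175.34718632 180.31039353] [381.48982338 171.14604971]
```

View pics/h9.png

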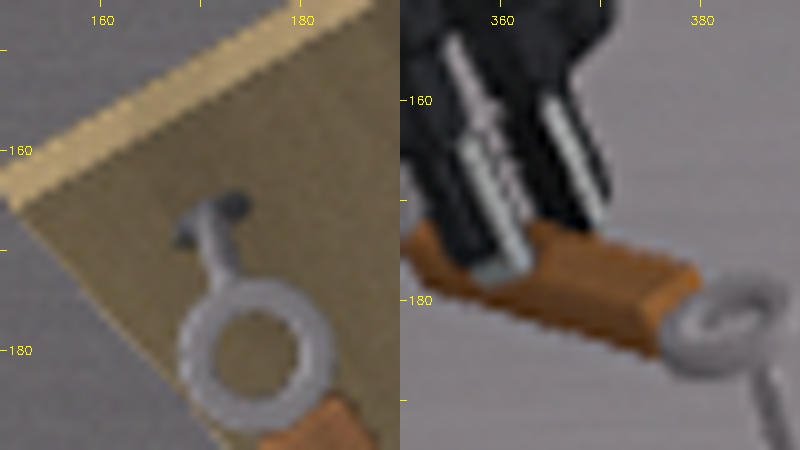

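```bash
cat >> fit.py <<'E'
def tri(ut,us):
    f=lambda X: np.r_[proj(X)-np.array(ut),proj(X,"scene")-np.array(us)]
    r=least_squares(f,[.6,.27,.28],x_scale=.01); return r.x,r.fun
E
python3 - <<'E'
from fit import *
st()
X,f=tri((175.1+.5,179.7-.7),(382.5,181.8)); print(X,f.round(2))
o=env.observe();R=np.array(o["tool_rot"]); v=R.T@(X-np.array(o["position"])); print("v",v, np.linalg.norm(v))
print(pegpt(2,.05),proj(pegpt(2,.05),"scene"),proj(pegpt(2,.05)))
d=R.T@(-.574*u(PH)+.819*Z); print("peg in tool",d)
for s in (.085,.07): go(hangv(2,s,v,R),R)
E
```

```text
t 16.82 p [0.5354 0.2742 0.2413] q [  9.1  12.7 101.9  39.2  24.7  39. ] F [-0.9 -0.2 -1.1] w 0.0176
[0.58791986 0.30519189 0.26711372] [ 0.13  0.02  0.14 -0.02]
v [ 0.06015765 -0.00055208  0.02777343] 0.06626168954609771
[0.60334174 0.31374451 0.26095   ] [387.00700088 187.81690889] [172.67650251 172.80451283]
peg in tool [ 2.20078366e-01 -1.23281858e-05 -9.75603666e-01]
delta [0.02, 0.0004, -0.0226, 0.0, 0.0, 0.0] rows>=0.5
delta [0.0156, 0.0004, -0.0031, 0.0, 0.0, 0.0] rows>=0.3
```

Emit:
{"api": "jog_arm", "payload": {
  "deltas": [0.008,0.0004,-0.012,0,0,0,1,0.0175,0.0004,-0.012,0,0,0,1],
  "grip_force": 40
}}

```text
time_s: 16.98
position: [0.5371, 0.275, 0.258]
tool_rot: [[0.581, 0.501, 0.641], [0.337, -0.865, 0.371], [0.741, -0.0, -0.672]]
ft_force: [0.4, -0.0, 0.4]
grip_width: 0.0181
```

```bash
python3 - <<'E'
from fit import *
st()
shot("h10",("top",150,145,200,190,10),("scene",350,150,410,200,10))
cv2.imwrite("pics/h10.png",np.hstack([cv2.imread("pics/h10_top0.png")[:450,:400],cv2.imread("pics/h10_scene1.png")[:450,100:600]]))
st()
E
```

```text
t 16.98 p [0.5371 0.275  0.258 ] q [  9.2  11.6 100.1  35.5  27.   43.2] F [ 0.4 -0.   0.4] w 0.0181
t 17.08 p [0.5381 0.2753 0.2587] q [  9.2  11.6 100.   35.6  26.9  43. ] F [-1.1  0.6 -0.6] w 0.018
```

View pics/h10.png

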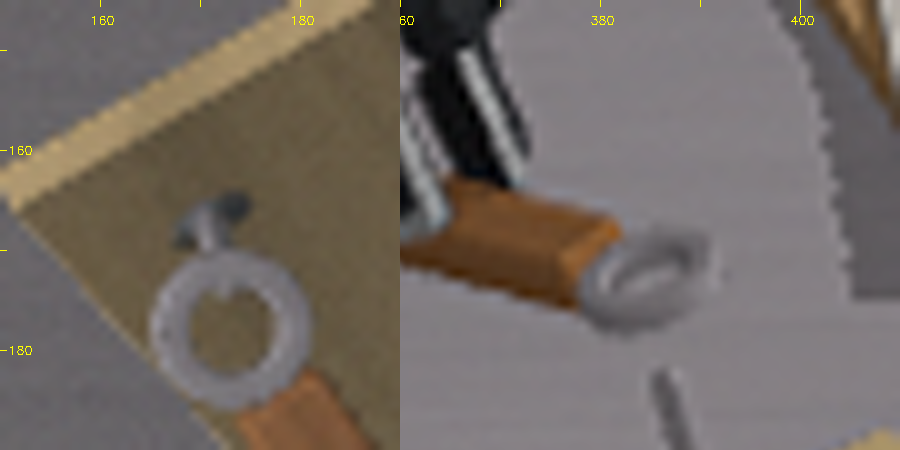

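```bash
python3 - <<'E'
from fit import *
X,f=tri((172.75+.5,177.35-.7),(384.6,177.05)); print(X,f.round(2))
o=env.observe();R=np.array(o["tool_rot"]); v=R.T@(X-np.array(o["position"])); print("v",v)
for s in (.075,.065,.055,.04,.025): go(hangv(2,s,v,R),R)
E
```

```text
[0.59011663 0.30694606 0.28509924] [-0. -0. -0.  0.]
v [ 0.06040853 -0.00124183  0.02745781]
delta [-0.0032, 0.001, 0.0038, 0.0, 0.0, 0.0] rows>=0.1
delta [-0.0062, 0.001, 0.0168, 0.0, 0.0, 0.0] rows>=0.3
delta [-0.0091, 0.001, 0.0298, 0.0, 0.0, 0.0] rows>=0.6
delta [-0.0136, 0.001, 0.0493, 0.0, 0.0, 0.0] rows>=0.9
delta [-0.0181, 0.0009, 0.0688, 0.0, 0.0, 0.0] rows>=1.3
```

Emit:
{"api": "jog_arm", "payload": {
  "deltas": [-0.0045,0.001,0.01,0,0,0,1,-0.0062,0.001,0.0168,0,0,0,1,-0.0075,0.001,0.023,0,0,0,1,-0.0091,0.001,0.0298,0,0,0,1,-0.011,0.001,0.038,0,0,0,1,-0.0125,0.001,0.044,0,0,0,1,-0.0125,0.001,0.044,0,0,0,1]
}}

```text
time_s: 17.67
position: [0.5534, 0.2835, 0.2271]
tool_rot: [[0.582, 0.501, 0.64], [0.337, -0.865, 0.371], [0.74, -0.001, -0.673]]
ft_force: [1.1, -0.6, -0.4]
grip_width: 0.018
```

```bash
python3 - <<'E'
from fit import *
st()
shot("h11",("top",150,145,200,190,10),("scene",350,150,410,200,10))
cv2.imwrite("pics/h11.png",np.hstack([cv2.imread("pics/h11_top0.png")[:450,:400],cv2.imread("pics/h11_scene1.png")[:450,100:600]]))
o=env.observe();R=np.array(o["tool_rot"]); v=np.array([.0604,-.0012,.0275])
for s in (.045,.025): go(hangv(2,s,v,R),R)
E
```

```text
t 17.67 p [0.5534 0.2835 0.2271] q [ 10.   15.7 100.4  40.4  23.1  38.2] F [ 1.1 -0.6 -0.4] w 0.018
delta [0.0029, 0.0001, -0.0019, 0.0, 0.0, 0.0] rows>=0.1
delta [-0.0029, 0.0001, 0.0241, 0.0, 0.0, 0.0] rows>=0.4
```

View pics/h11.png

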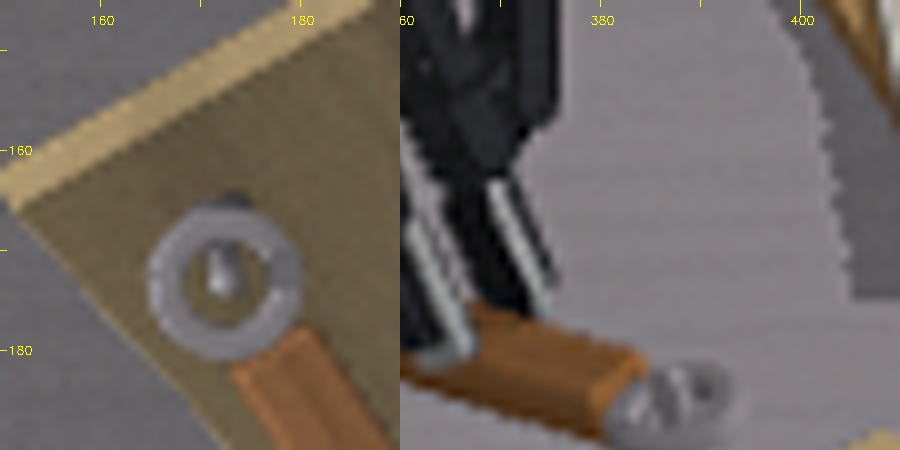

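Emit:
{"api": "jog_arm", "payload": {
  "deltas": [0,0,0.008,0,0,0,1,-0.001,0,0.014,0,0,0,1,-0.002,0,0.02,0,0,0,1,-0.002,0,0.02,0,0,0,1,-0.002,0,0.02,0,0,0,-0.3,-0.002,0,0.02,0,0,0,-0.3,-0.002,0,0.02,0,0,0,-0.3,-0.002,0,0.02,0,0,0,-0.3,-0.002,0,0.01,0,0,0,-0.3,-0.002,0,-0.02,0,0,0,-0.3,-0.002,0,-0.07,0,0,0,-0.3,-0.002,0,-0.12,0,0,0,-0.3]
}}

```text
time_s: 18.77
position: [0.4934, 0.2489, 0.2878]
tool_rot: [[0.583, 0.501, 0.64], [0.337, -0.865, 0.371], [0.739, -0.001, -0.673]]
ft_force: [0.9, -0.6, 0.3]
grip_width: 0.0557
```

```bash
python3 - <<'E'
from fit import *
st()
shot("h12",("top",150,100,290,210,5),("scene",300,160,430,260,5))
E
```

```text
t 18.77 p [0.4934 0.2489 0.2878] q [  6.1   4.3 103.4  34.6  32.   43.1] F [ 0.9 -0.6  0.3] w 0.0557
```

View pics/h12_top0.png

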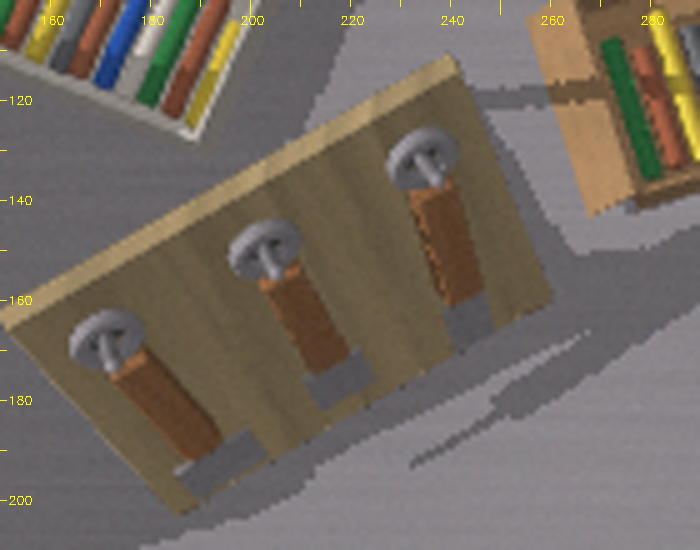

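View pics/h12_scene.png

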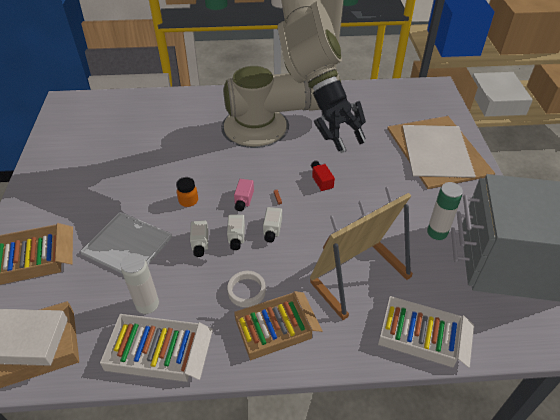

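All three scrapers hang on their own pegs, with the peg tips visible through rings at (170,168), (203,150) and (235,132). Bottles are next. They need steep wrist poses, so I'll fit a kinematic model from the logged states to check reach first.

```bash
cat > kin.py <<'E'
from fit import *
D=[([59.57,21.838,74.377,0,83.856,-12.338],[.1707,.5226,.2308]),
([5.6,24.3,95.1,0,60.6,-100.6],[.462,.1636,.0998]),([6,19.7,90.4,0,69.2,-100.3],[.4632,.167,.1614]),
([-10,19.1,95.3,50.8,37.8,-163.6],[.6292,.1327,.2238]),([-7.8,18.4,95.4,49.7,36.6,-146.5],[.6242,.151,.2292]),
([-5.9,23,94.6,54,32.7,-150.2],[.6475,.1645,.1983]),([-9.7,16,97.8,51.1,37.7,-148.6],[.6066,.14,.238]),
([10.2,14.6,82.9,-1.1,73.8,-37.6],[.4809,.2013,.2474]),([17.5,36.4,91.7,-.1,51.8,91.5],[.4712,.2716,.007]),
([-.7,16.5,99.4,48.4,30.5,23.9],[.5872,.2076,.2234]),([-3.6,9.3,100.4,44,36.3,28],[.5535,.1889,.271]),
([27,29.7,70.5,.1,79.4,102.7],[.4766,.3755,.1757]),([6.1,4.3,103.4,34.6,32,43.1],[.4934,.2489,.2878])]
def rx(a): return Ro.from_euler("x",a,degrees=True).as_matrix()
def ry(a): return Ro.from_euler("y",a,degrees=True).as_matrix()
def rz(a): return Ro.from_euler("z",a,degrees=True).as_matrix()
S=[1,1]  # signs q4,q6
def fk(q,P,full=False):
    h,a1,d,L1,a3,L2,Lt=P
    R1=rz(q[0]); p=R1@np.array([a1,d,h]); R2=R1@ry(q[1]); p=p+R2@np.array([0,0,L1])
    R3=R2@ry(q[2]); p=p+R3@np.array([-a3,0,L2]); w=p
    R5=R3@rz(S[0]*q[3])@ry(q[4]); p=p+R5@np.array([0,0,Lt]); R6=R5@rz(S[1]*q[5])
    return (p,R6,w) if full else p
def fitk():
    best=None
    for s in(1,-1):
        S[0]=s
        f=lambda P: np.concatenate([fk(q,P)-np.array(x) for q,x in D])
        r=least_squares(f,[.3,0,.12,.35,0,.4,.25],loss="soft_l1",f_scale=.005)
        if best is None or r.cost<best[0]: best=(r.cost,r.x,s,np.abs(f(r.x)).max())
    S[0]=best[2]; return best
E
python3 - <<'E'
from kin import *
b=fitk();print(b)
o=env.observe(); q=o["q"];R=np.array(o["tool_rot"])
for s in(1,-1):
    S[1]=s
    p,R6,w=fk(q,b[1],True); print(s,(R6.T@R).round(2).tolist(),p,o["position"],w)
E
```

```text
(np.float64(1.3856572797379453e-06), array([ 0.13121409, -0.00066376,  0.11757965,  0.53662921, -0.10356042,
        0.35187533,  0.25739058]), 1, np.float64(0.000694908930312016))
1 [[0.0, -1.0, 0.0], [1.0, 0.0, 0.0], [-0.0, 0.0, 1.0]] [0.49293475 0.24861078 0.29211904] [0.49284831 0.2485546  0.29225464] [0.32667247 0.15302047 0.46378516]
-1 [[-1.0, -0.07, -0.0], [0.07, -1.0, 0.0], [-0.0, 0.0, 1.0]] [0.49293475 0.24861078 0.29211904] [0.49284831 0.2485546  0.29225464] [0.32667247 0.15302047 0.46378516]
```

```bash
cat >> kin.py <<'E'
KP=fitk()[1]; S[1]=1
C=rz(90)
LO=np.array([-178,-50,13,-81,10.5,-165]);HI=np.array([178,133,142,261,163,165])
def ik(p,R,q0=None):
    best=None
    seeds=[q0] if q0 is not None else [[a,25,95,b,c,d] for a in(np.degrees(np.arctan2(p[1],p[0]))-12,) for b in(0,60,-60,180) for c in(30,90) for d in(-100,0,100)]
    for s in seeds:
        f=lambda q:(lambda r:np.r_[(r[0]-p)*5,Ro.from_matrix((r[1]@C).T@R).as_rotvec()])(fk(q,KP,True))
        r=least_squares(f,np.clip(s,LO+1,HI-1),bounds=(LO,HI),x_scale=30)
        if best is None or r.cost<best[0]-1e-9: best=(r.cost,r.x)
    return best
BOT={1:(np.array([.448,.0467,0]),-.2),2:(np.array([.4695,-.066,0]),-.05),3:(np.array([.4868,-.1726,0]),-.005)}
TR=np.array([.527,-.380,0]); TA=np.radians(-30.5)
def tray(x,y): return TR+x*u(TA)+y*u(TA+np.pi/2)
def pick(b,psi,t,g=.052,zg=.027,adv=.021,fl=180):
    R=Rtw(Rbot(psi,t),fl); return b+g*u(psi)+Z*zg+adv*R[:,2],R
def stand(P,psi,t,g=.052,zb=.003,adv=.021,fl=180,off=.004):
    R=Rtw(Rstand(psi,t),fl); return P-off*u(psi)+Z*(zb+g)+adv*R[:,2],R
E
python3 - <<'E'
from kin import *
for t in(40,50):
    for i,(b,psi) in BOT.items():
        c,q=ik(*pick(b,psi,t)); print("pick",t,i,"%.1e"%c,q.round(0))
    for P in((.05,.055),(.05,-.055),(-.04,0)):
        for h in(-30,-15,0):
            c,q=ik(*stand(tray(*P),np.radians(h),t)); print("stand",t,P,h,"%.1e"%c,q.round(0))
E
```

```text
pick 40 1 2.5e-24 [-10.  48.  75.   1.  97.  91.]
pick 40 2 3.4e-21 [-16.  50.  69.  -9.  99.  78.]
pick 40 3 4.9e-29 [-24.  53.  62. -15. 102.  69.]
stand 40 (0.05, 0.055) -30 3.3e-28 [-45.  40.  99. 126.  14. -46.]
stand 40 (0.05, 0.055) -15 7.4e-26 [-50.  41.  97.  95.  26. -30.]
stand 40 (0.05, 0.055) 0 1.7e-20 [-53.  42.  93.  78.  39. -26.]
stand 40 (0.05, -0.055) -30 4.9e-21 [-56.  41.  97. 102.  20. -31.]
stand 40 (0.05, -0.055) -15 9.5e-31 [-61.  42.  93.  83.  33. -25.]
stand 40 (0.05, -0.055) 0 1.6e-26 [-64.  44.  88.  70.  47. -24.]
stand 40 (-0.04, 0) -30 2.2e-29 [-55.  37. 113. 130.  25. -59.]
stand 40 (-0.04, 0) -15 8.0e-25 [-60.  37. 110. 101.  34. -46.]
stand 40 (-0.04, 0) 0 6.2e-22 [-64.  38. 105.  81.  44. -40.]
pick 50 1 1.3e-21 [-10.  53.  70.   1. 107.  91.]
pick 50 2 1.2e-23 [-16.  55.  64. -11. 110.  78.]
pick 50 3 4.3e-29 [-23.  58.  57. -18. 112.  68.]
stand 50 (0.05, 0.055) -30 2.3e-21 [-44.  39.  93.  45.  12.  35.]
stand 50 (0.05, 0.055) -15 7.1e-19 [-48.  39.  92.  58.  24.   8.]
stand 50 (0.05, 0.055) 0 2.1e-23 [-51.  41.  88.  56.  37.  -3.]
stand 50 (0.05, -0.055) -30 5.5e-29 [-55.  40.  91.  54.  20.  18.]
stand 50 (0.05, -0.055) -15 2.9e-20 [-58.  41.  89.  56.  32.   3.]
stand 50 (0.05, -0.055) 0 1.4e-25 [-61.  42.  84.  52.  45.  -6.]
stand 50 (-0.04, 0) -30 7.4e-29 [-53.  34. 107.  86.  15. -14.]
stand 50 (-0.04, 0) -15 1.1e-21 [-58.  35. 105.  73.  27. -16.]
stand 50 (-0.04, 0) 0 5.1e-31 [-61.  36. 101.  63.  39. -20.]
```

```bash
python3 - <<'E'
from kin import *
p,R=pick(*BOT[3],50); print(p)
for h in(.13,0):
    c,q=ik(p+Z*h,R); print(c,q.round(0))
go(p+Z*.13,R)
# interpolated mid check
o=env.observe();R0=np.array(o["tool_rot"]);p0=np.array(o["position"]);rv=Ro.from_matrix(R0.T@R).as_rotvec();q=np.array(o["q"])
for f in np.linspace(.2,1,5):
    fp=min(1,f*2); c,q=ik(p0+(p+Z*.13-p0)*fp,R0@Ro.from_rotvec(rv*f).as_matrix(),q); print(f,"%.0e"%c,q.round(0),fk(q,KP,True)[2].round(2))
E
```

```text
[ 0.52271262 -0.17277956  0.01350146]
2.984574951403352e-25 [-23.  49.  52. -21. 124.  63.]
4.2959897911014546e-29 [-23.  58.  57. -18. 112.  68.]
delta [-0.3136, 0.5056, -0.0506, 0.0041, -0.5315, 0.1906] rows>=14.2
0.2 4e-24 [-15.   8.  99.  26.  55.  39.] [0.4  0.01 0.46]
0.4 7e-23 [-28.  21.  88.  12.  71.  40.] [ 0.49 -0.13  0.43]
0.6000000000000001 1e-19 [-30.  32.  73.  -2.  87.  49.] [ 0.58 -0.19  0.39]
0.8 4e-31 [-25.  40.  62. -12. 106.  58.] [ 0.65 -0.18  0.36]
1.0 4e-29 [-23.  49.  52. -21. 124.  63.] [ 0.72 -0.17  0.31]
```

Emit:
{"api": "jog_arm", "payload": {
  "deltas": [-0.3136,0.5056,-0.0506,0.0041,-0.5315,0.1906,-1,-0.3136,0.5056,-0.0506,0.0041,-0.5315,0.1906,-1,-0.3136,0.5056,-0.0506,0.0041,-0.5315,0.1906,-1,-0.3136,0.5056,-0.0506,0.0041,-0.5315,0.1906,-1,-0.3136,0.5056,-0.0506,0.0041,-0.5315,0.1906,-1,-0.3136,0.5056,-0.0506,0.0041,-0.5315,0.1906,-1,-0.3136,0.5056,-0.0506,0.0041,-0.5315,0.1906,-1,-0.3136,0.5056,-0.0506,0.0041,-0.5315,0.1906,-1,-0.3136,0.5056,-0.0506,0.0041,-0.5315,0.1906,-1,-0.3136,0.5056,-0.0506,0.0041,-0.5315,0.1906,-1,-0.3136,0.5056,-0.0506,0.0041,-0.5315,0.1906,-1,-0.3136,0.5056,-0.0506,0.0041,-0.5315,0.1906,-1]
}}

```text
time_s: 19.87
position: [0.5233, -0.1768, 0.1363]
tool_rot: [[0.806, 0.057, -0.589], [0.081, -0.997, 0.014], [-0.586, -0.059, -0.808]]
ft_force: [-0.7, -0.1, 0.6]
grip_width: 0.0854
```

```bash
python3 - <<'E'
from kin import *
st()
p,R=pick(*BOT[3],50); go(p+Z*.13,R)
E
```

```text
t 19.87 p [ 0.5233 -0.1768  0.1363] q [-24.7  43.3  59.2 -14.4 110.7  59.9] F [-0.7 -0.1  0.6] w 0.0854
delta [-0.0058, -0.0059, -0.0073, -0.0003, -0.0773, 0.0273] rows>=2.1
```

Emit:
{"api": "jog_arm", "payload": {
  "deltas": [-0.0058,-0.0059,-0.0073,0,-0.0773,0.0273,-1,-0.0058,-0.0059,-0.0073,0,-0.0773,0.0273,-1,-0.0058,-0.0059,-0.0073,0,-0.0773,0.0273,-1,-0.0058,-0.0059,-0.0073,0,-0.0773,0.0273,-1]
}}

```text
time_s: 20.2
position: [0.5233, -0.1678, 0.1441]
tool_rot: [[0.648, 0.003, -0.761], [0.005, -1.0, 0.001], [-0.761, -0.005, -0.648]]
ft_force: [-0.5, 0.8, 0.1]
grip_width: 0.0853
```

```bash
python3 - <<'E'
from kin import *
st()
p,R=pick(*BOT[3],50)
for h in(.06,0): go(p+Z*h,R)
shot("b0",("top",340,180,440,260,6),("scene",160,190,260,290,6))
cv2.imwrite("pics/b0.png",cv2.resize(np.hstack([cv2.imread("pics/b0_top0.png")[:480],cv2.imread("pics/b0_scene1.png")[:480]]),None,fx=.66,fy=.66))
E
```

```text
t 20.2 p [ 0.5233 -0.1678  0.1441] q [-22.3  49.1  52.4 -20.4 124.2  63. ] F [-0.5  0.8  0.1] w 0.0853
delta [0.0711, 0.007, 0.0616, 0.0009, -0.0023, 0.0027] rows>=1.7
delta [0.132, 0.0074, 0.1135, 0.0009, -0.0023, 0.0027] rows>=3.1
```

View pics/b0.png

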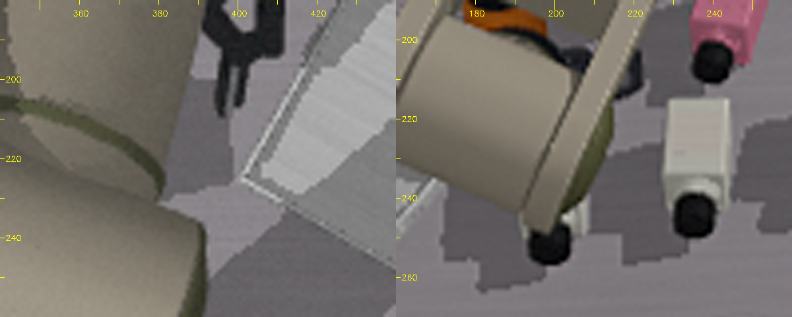

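View pics/b0_top.png

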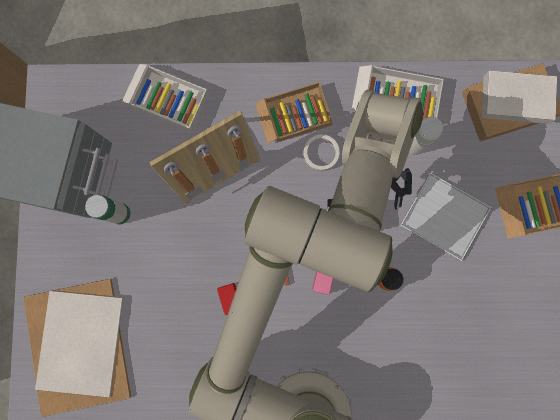

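```bash
python3 - <<'E'
from kin import *
print(at(415,130,.3),at(419,112,.3), at(390,100,.31))
b,_=BOT[3]
for t,psi in((50,-.005),(45,.2),(40,.2)):
    p,R=pick(b+np.array([.0,-.0,0]),psi,t); p=p+ (.052*u(0)-.052*u(psi))
    c,q=ik(p,R); print(t,psi,c,q.round(0),fk(q,KP,True)[2].round(3),p); go(p+Z*.13,R)
for t in(45,40):
  for P in((.045,.052),(.045,-.052),(-.045,0)):
    c,q=ik(*stand(tray(*P),np.radians(-10),t)); print("stand",t,P,"%.1e"%c,q.round(0))
E
```

```text
[ 0.68826746 -0.22750365  0.3       ] [ 0.72894649 -0.23774469  0.3       ] [ 0.75343692 -0.17245496  0.31      ]
50 -0.005 3.8320118572097557e-29 [-23.  58.  57. -18. 112.  68.] [ 0.72  -0.174  0.179] [ 0.52271327 -0.17251957  0.01350146]
delta [0.0025, 0.0059, 0.0028, 0.001, -0.0035, 0.0022] rows>=0.1
45 0.2 1.0055312516491064e-26 [-21.  55.  62. -23. 103.  61.] [ 0.703 -0.139  0.194] [ 0.52424675 -0.17555009  0.01215076]
delta [0.0052, 0.0099, 0.0024, -0.047, 0.0241, -0.0421] rows>=1.7
40 0.2 1.2048827463442801e-27 [-21.  52.  64. -21.  98.  61.] [ 0.688 -0.142  0.208] [ 0.52557053 -0.17528175  0.01091307]
delta [0.0076, 0.0096, 0.0021, -0.0452, 0.0518, -0.0441] rows>=2.1
stand 45 (0.045, 0.052) 7.3e-24 [-50.  40.  94.  74.  28. -13.]
stand 45 (0.045, -0.052) 3.6e-25 [-61.  41.  91.  68.  36. -14.]
stand 45 (-0.045, 0) 2.0e-18 [-61.  36. 107.  83.  33. -33.]
stand 40 (0.045, 0.052) 2.0e-30 [-51.  41.  97.  89.  30. -29.]
stand 40 (0.045, -0.052) 1.9e-19 [-62.  42.  93.  79.  38. -25.]
stand 40 (-0.045, 0) 9.8e-30 [-62.  37. 109.  94.  37. -45.]
```

Emit:
{"api": "jog_arm", "payload": {
  "deltas": [0.0052,0.0099,0.0024,-0.047,0.0241,-0.0421,-1,0.0052,0.0099,0.0024,-0.047,0.0241,-0.0421,-1,0.0052,0.0099,0.0024,-0.047,0.0241,-0.0421,-1,0.0052,0.0099,0.0024,-0.047,0.0241,-0.0421,-1],
  "grip_force": 40
}}

```text
time_s: 20.63
position: [0.524, -0.1751, 0.1435]
tool_rot: [[0.693, 0.196, -0.694], [0.138, -0.981, -0.14], [-0.708, 0.001, -0.707]]
ft_force: [0.7, 0.2, -0.1]
grip_width: 0.0852
```

```bash
python3 - <<'E'
from kin import *
st()
b,_=BOT[3]; p,R=pick(b,.2,45); p=p+.052*u(0)-.052*u(.2)
for h in(.08,.04,.0): go(p+Z*h,R)
E
```

```text
t 20.63 p [ 0.524  -0.1751  0.1435] q [-20.6  46.1  56.6 -24.6 115.5  55.1] F [ 0.7  0.2 -0.1] w 0.0852
delta [0.0486, 0.0006, 0.0483, -0.0003, 0.0002, -0.0007] rows>=1.2
delta [0.0864, 0.0006, 0.086, -0.0003, 0.0002, -0.0007] rows>=2.2
delta [0.1241, 0.0005, 0.1236, -0.0003, 0.0002, -0.0007] rows>=3.2
```

Emit:
{"api": "jog_arm", "payload": {
  "deltas": [0.03,0.0006,0.03,0,0,0,-1,0.06,0.0006,0.06,0,0,0,-1,0.086,0.0006,0.086,0,0,0,-1,0.105,0.0006,0.105,0,0,0,-1,0.118,0.0006,0.118,0,0,0,-1,0.124,0.0006,0.1235,0,0,0,-1,0.124,0.0006,0.1235,0,0,0,-1]
}}

```text
time_s: 21.22
position: [0.524, -0.1761, 0.01]
tool_rot: [[0.69, 0.197, -0.696], [0.139, -0.98, -0.139], [-0.71, -0.001, -0.704]]
ft_force: [-0.1, 0.1, 0.3]
grip_width: 0.0857
```

```bash
python3 - <<'E'
from kin import *
st()
shot("b1",("scene",170,190,260,270,8))
E
```

```text
t 21.22 p [ 0.524  -0.1761  0.01  ] q [-20.7  54.8  61.6 -22.7 103.1  60.8] F [-0.1  0.1  0.3] w 0.0857
```

View pics/b1_scene.png

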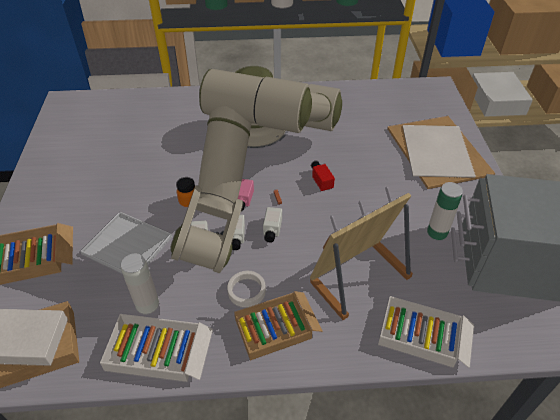

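Emit:
{"api": "jog_arm", "payload": {
  "deltas": [0,0,0,0,0,0,1,0,0,0,0,0,0,1,0,0,0,0,0,0,1,0,0,0,0,0,0,1,0,0,0,0,0,0,1,0,0,0,0,0,0,1,-0.03,0,-0.03,0,0,0,1,-0.07,0,-0.07,0,0,0,1,-0.11,0,-0.11,0,0,0,1,-0.14,0,-0.14,0,0,0,1,-0.14,0,-0.14,0,0,0,1]
}}

```text
time_s: 22.23
position: [0.5263, -0.1763, 0.166]
tool_rot: [[0.699, 0.198, -0.687], [0.136, -0.98, -0.144], [-0.702, 0.007, -0.712]]
ft_force: [0.7, -0.6, -1.4]
grip_width: 0.046
```

```bash
python3 - <<'E'
from kin import *
st()
P=tray(.045,-.052); print(P)
p,R=stand(P,np.radians(-10),45); 
o=env.observe();R0=np.array(o["tool_rot"]);p0=np.array(o["position"]);rv=Ro.from_matrix(R0.T@R).as_rotvec();q=np.array(o["q"])
tgt=p+Z*.12
go(tgt,R); go([.47,-.2,.22],R)
for f in np.linspace(.1,1,10):
    c,q=ik(p0+(tgt-p0)*f,R0@Ro.from_rotvec(rv*f).as_matrix(),q); print("%.1f"%f,"%.0e"%c,q.round(0),fk(q,KP,True)[2].round(2))
shot("b2",("top",340,150,440,250,6),("scene",160,170,260,270,6))
E
```

```text
t 22.23 p [ 0.5263 -0.1763  0.166 ] q [-20.6  44.9  54.9 -25.1 117.6  54. ] F [ 0.7 -0.6 -1.4] w 0.046
[ 0.53938132 -0.44764394  0.        ]
delta [-0.0219, 0.3633, 0.0361, 0.002, 0.491, 0.1319] rows>=12.8
delta [-0.1073, 0.0166, 0.0049, 0.002, 0.491, 0.1319] rows>=12.8
0.1 1e-26 [-24.  42.  57. -22. 110.  55.] [ 0.68 -0.17  0.37]
0.2 5e-25 [-28.  39.  60. -18. 102.  55.] [ 0.64 -0.2   0.39]
0.3 1e-23 [-31.  36.  64. -14.  93.  55.] [ 0.61 -0.23  0.41]
0.4 1e-22 [-35.  33.  67.  -9.  84.  53.] [ 0.57 -0.26  0.42]
0.5 9e-22 [-40.  31.  70.  -3.  75.  51.] [ 0.54 -0.29  0.42]
0.6 2e-21 [-44.  29.  74.   3.  67.  46.] [ 0.5  -0.32  0.42]
0.7 4e-21 [-48.  29.  77.  12.  59.  40.] [ 0.46 -0.35  0.41]
0.8 5e-20 [-53.  29.  80.  23.  52.  32.] [ 0.43 -0.37  0.39]
0.9 2e-19 [-57.  29.  83.  36.  47.  21.] [ 0.4  -0.39  0.37]
1.0 2e-20 [-61.  31.  85.  51.  44.   7.] [ 0.37 -0.42  0.34]
```

View pics/b2_scene1.png

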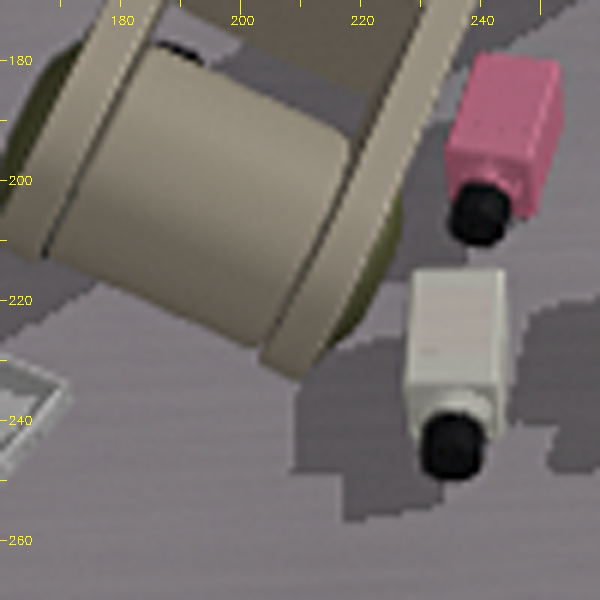

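Emit:
{"api": "jog_arm", "payload": {
  "deltas": [-0.011,0.06,0.006,0.0003,0.04,0.011,1,-0.0219,0.12,0.01,0.002,0.491,0.1319,1,-0.0219,0.17,0.015,0.002,0.491,0.1319,1,-0.0219,0.22,0.02,0.002,0.491,0.1319,1,-0.0219,0.27,0.028,0.002,0.491,0.1319,1,-0.0219,0.32,0.033,0.002,0.491,0.1319,1,-0.0219,0.3633,0.0361,0.002,0.491,0.1319,1,-0.0219,0.3633,0.0361,0.002,0.491,0.1319,1,-0.0219,0.3633,0.0361,0.002,0.491,0.1319,1,-0.0219,0.3633,0.0361,0.002,0.491,0.1319,1,-0.0219,0.3633,0.0361,0.002,0.491,0.1319,1,-0.0219,0.3633,0.0361,0.002,0.491,0.1319,1]
}}

```text
time_s: 23.33
position: [0.5473, -0.4486, 0.1499]
tool_rot: [[0.773, -0.157, 0.614], [-0.115, -0.988, -0.108], [0.623, 0.012, -0.782]]
ft_force: [1.0, -0.5, -1.9]
grip_width: 0.0466
```

```bash
python3 - <<'E'
from kin import *
st()
p,R=stand(tray(.045,-.052),np.radians(-10),45); go(p+Z*.05,R)
E
```

```text
t 23.33 p [ 0.5473 -0.4486  0.1499] q [-59.1  31.7  82.2  40.6  46.4  16.2] F [ 1.  -0.5 -1.9] w 0.0466
delta [-0.0468, -0.0004, 0.0647, -0.0006, 0.0357, 0.0066] rows>=1.4
```

Emit:
{"api": "jog_arm", "payload": {
  "deltas": [-0.02,0,0.0,0,0.0357,0.0066,1,-0.0468,0,0.0647,0,0.0357,0.0066,1,-0.0468,0,0.0647,0,0.0357,0.0066,1,-0.0468,0,0.0647,0,0.0357,0.0066,1,-0.0468,0,0.0647,0,0.0357,0.0066,1]
}}

```text
time_s: 23.75
position: [0.5508, -0.4495, 0.09]
tool_rot: [[0.7, -0.168, 0.694], [-0.121, -0.986, -0.117], [0.704, -0.002, -0.711]]
ft_force: [0.2, 0.1, -0.3]
grip_width: 0.046
```

```bash
python3 - <<'E'
from kin import *
st()
p,R=stand(tray(.045,-.052),np.radians(-10),45); 
for h in(.05,.01,0,-.003): go(p+Z*h,R)
P=tray(.045,-.052)
shot("b3",("top",400,160,500,260,6),("scene",70,190,170,290,6))
# predicted base corners / cap top
for n in("top","scene"): print(n,proj(P+Z*(.105+.05),n).round(1), proj(P+Z*.053,n).round(1))
cv2.imwrite("pics/b3.png",np.hstack([cv2.imread("pics/b3_top0.png"),cv2.imread("pics/b3_scene1.png")])[:, :].__getitem__((slice(None),slice(None))) if 0 else cv2.resize(np.hstack([cv2.imread("pics/b3_top0.png"),cv2.imread("pics/b3_scene1.png")]),None,fx=.66,fy=.66))
E
```

```text
t 23.75 p [ 0.5508 -0.4495  0.09  ] q [-60.5  36.8  88.6  59.4  39.4  -3.7] F [ 0.2  0.1 -0.3] w 0.046
delta [-0.0006, 0.0002, -0.0008, -0.0017, 0.0016, 0.0009] rows>=0.1
delta [-0.0381, 0.0003, 0.0371, -0.0017, 0.0016, 0.0009] rows>=1.0
delta [-0.0475, 0.0003, 0.0465, -0.0017, 0.0016, 0.0009] rows>=1.2
delta [-0.0503, 0.0003, 0.0494, -0.0017, 0.0016, 0.0009] rows>=1.3
top [491.9 204.7] [475.9 209.3]
scene [ 88.1 212.7] [ 98.3 237.7]
```

View pics/b3.png

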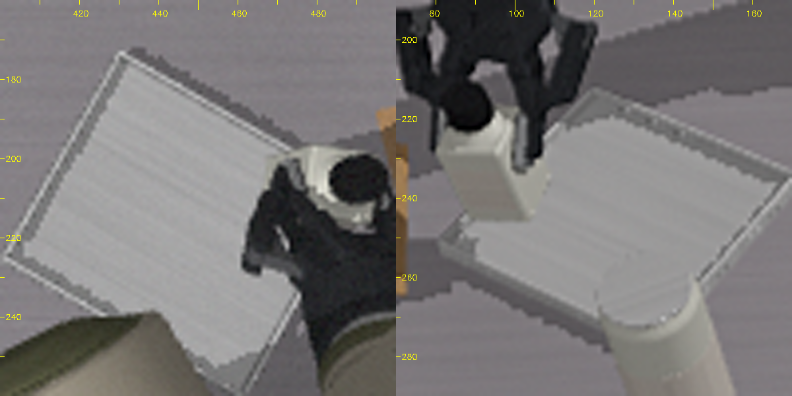

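Emit:
{"api": "jog_arm", "payload": {
  "deltas": [-0.015,0,0.015,0,0,0,1,-0.028,0,0.027,0,0,0,1,-0.038,0,0.037,0,0,0,1,-0.042,0,0.041,0,0,0,1,-0.045,0,0.044,0,0,0,1,-0.0475,0,0.0465,0,0,0,1,-0.0475,0,0.0465,0,0,0,1]
}}

```text
time_s: 24.43
position: [0.5523, -0.4504, 0.0462]
tool_rot: [[0.695, -0.166, 0.7], [-0.115, -0.986, -0.12], [0.71, 0.003, -0.704]]
ft_force: [1.1, 4.6, 11.0]
grip_width: 0.0457
```

```bash
python3 - <<'E'
from kin import *
st()
shot("b4",("top",400,160,500,260,6),("scene",70,190,170,290,6))
cv2.imwrite("pics/b4.png",cv2.resize(np.hstack([cv2.imread("pics/b4_top0.png"),cv2.imread("pics/b4_scene1.png")]),None,fx=.66,fy=.66))
E
```

```text
t 24.43 p [ 0.5523 -0.4504  0.0462] q [-60.5  40.9  90.2  66.9  36.7 -13. ] F [ 1.1  4.6 11. ] w 0.0457
```

View pics/b4.png

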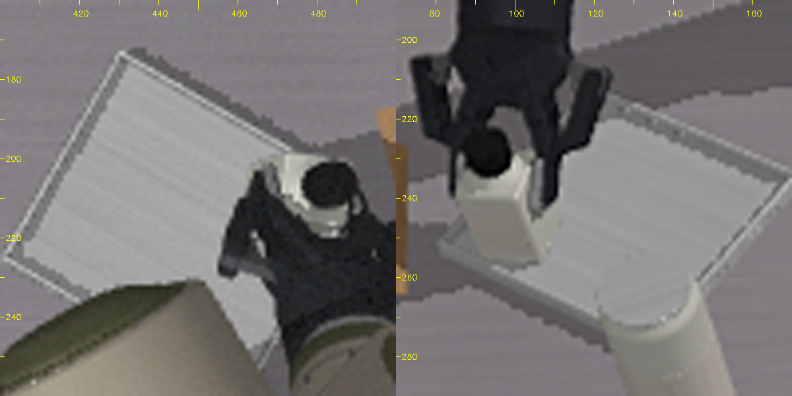

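```bash
cat >> kin.py <<'E'
def boxov(tag,items,view,x0,y0,x1,y1,s):
    im=cv2.imread(f"pics/{tag}_{view}.png"); c=crop(im[:,:,::-1],x0,y0,x1,y1,s,0)
    for P,yaw,zb,col in items:
        B=T(P[:2],yaw,box(-.023,.023,-.023,.023,zb,zb+.074)); q=np.array([proj(X,view) for X in B]); q=((q-[x0,y0]+.5)*s-.5).astype(np.int32)
        for i in range(8):
            for j in range(i):
                if bin(i^j).count("1")==1: cv2.line(c,tuple(map(int,q[i])),tuple(map(int,q[j])),col,1)
    # tray inner floor outline
    Q=np.array([tray(a,b)+Z*.003 for a,b in((.081,.091),(.081,-.091),(-.081,-.091),(-.081,.091))]); q=np.array([proj(X,view) for X in Q]); q=((q-[x0,y0]+.5)*s-.5).astype(np.int32); cv2.polylines(c,[q],1,(0,0,255),1)
    return c
E
python3 - <<'E'
from kin import *
it=[(tray(.045,-.052),np.radians(-10),.004,(0,255,0))]
cv2.imwrite("pics/b4o.png",cv2.resize(np.hstack([boxov("b4",it,"top",400,160,500,260,6),boxov("b4",it,"scene",70,190,170,290,6)]),None,fx=.66,fy=.66))
E
```

```text
(no output)
```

View pics/b4o.png

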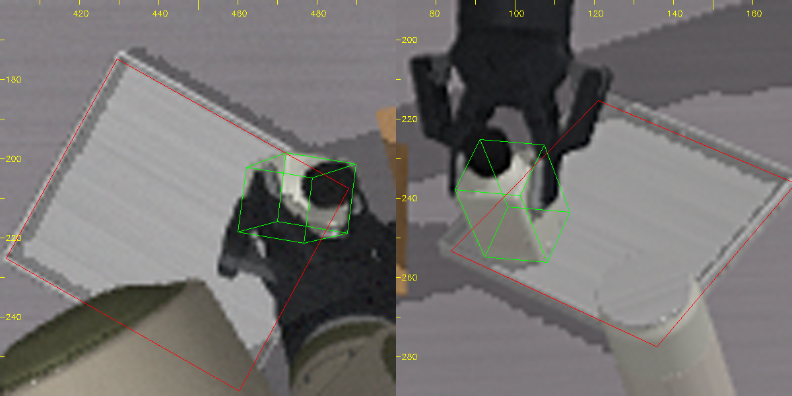

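Emit:
{"api": "jog_arm", "payload": {
  "deltas": [0,0,0,0,0,0,-0.5,0,0,0,0,0,0,-0.5,0,0,0,0,0,0,-0.5,0,0,0,0,0,0,-0.5,0,0,-0.02,0,0,0,-0.5,0,0,-0.05,0,0,0,-0.5,0,0,-0.1,0,0,0,-0.5,0,0,-0.15,0,0,0,-0.5,0,0,-0.18,0,0,0,-1,0,0,-0.18,0,0,0,-1]
}}

```text
time_s: 25.37
position: [0.455, -0.4349, 0.1409]
tool_rot: [[0.697, -0.17, 0.696], [-0.117, -0.985, -0.124], [0.707, 0.005, -0.707]]
ft_force: [0.4, -0.9, 0.0]
grip_width: 0.0847
```

```bash
python3 - <<'E'
from kin import *
st()
shot("b5")
it=[(tray(.045,-.052),np.radians(-10),.004,(0,255,0))]
cv2.imwrite("pics/b5o.png",cv2.resize(np.hstack([boxov("b5",it,"top",400,160,500,260,6),boxov("b5",it,"scene",70,190,170,290,6)]),None,fx=.66,fy=.66))
# plan to b2
p,R=pick(*BOT[2],45)
o=env.observe();R0=np.array(o["tool_rot"]);p0=np.array(o["position"]);rv=Ro.from_matrix(R0.T@R).as_rotvec();q=np.array(o["q"]); tgt=p+Z*.13
go(tgt,R)
for f in np.linspace(.2,1,5):
    c,q=ik(p0+(tgt-p0)*f,R0@Ro.from_rotvec(rv*f).as_matrix(),q); print("%.1f"%f,"%.0e"%c,q.round(0),fk(q,KP,True)[2].round(2))
E
```

```text
t 25.37 p [ 0.455  -0.4349  0.1409] q [-69.5  27.1  97.7  58.4  45.6  -9.2] F [ 0.4 -0.9  0. ] w 0.0847
delta [-0.0071, -0.4929, -0.0165, 0.0007, -0.4987, -0.0423] rows>=12.6
0.2 2e-23 [-58.  23.  94.  27.  47.  24.] [ 0.35 -0.34  0.37]
0.4 8e-26 [-45.  24.  88.   5.  60.  49.] [ 0.44 -0.28  0.39]
0.6 1e-29 [-34.  28.  80.  -6.  79.  63.] [ 0.53 -0.21  0.39]
0.8 8e-18 [-24.  35.  71. -10.  99.  71.] [ 0.61 -0.15  0.37]
1.0 8e-30 [-16.  44.  62. -11. 118.  75.] [ 0.69 -0.08  0.32]
```

View pics/b5o.png

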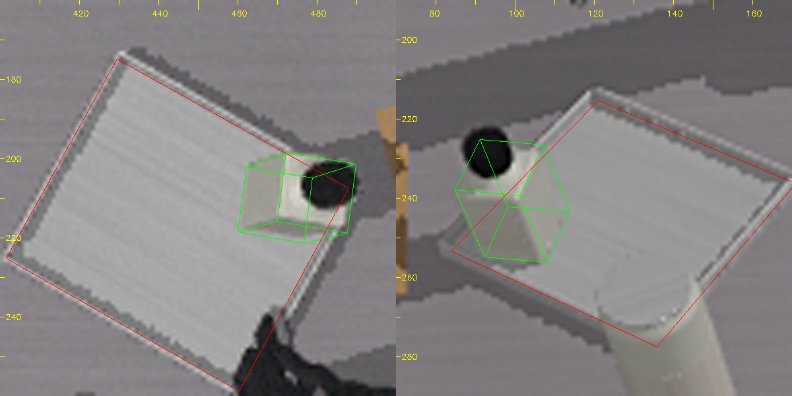

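Emit:
{"api": "jog_arm", "payload": {
  "deltas": [-0.0071,-0.04,-0.03,0,-0.04,-0.0034,-1,-0.0071,-0.09,-0.03,0.0007,-0.4987,-0.0423,-1,-0.0071,-0.14,-0.03,0.0007,-0.4987,-0.0423,-1,-0.0071,-0.19,-0.03,0.0007,-0.4987,-0.0423,-1,-0.0071,-0.24,-0.03,0.0007,-0.4987,-0.0423,-1,-0.0071,-0.29,-0.03,0.0007,-0.4987,-0.0423,-1,-0.0071,-0.34,-0.03,0.0007,-0.4987,-0.0423,-1,-0.0071,-0.39,-0.0165,0.0007,-0.4987,-0.0423,-1,-0.0071,-0.44,-0.0165,0.0007,-0.4987,-0.0423,-1,-0.0071,-0.4929,-0.0165,0.0007,-0.4987,-0.0423,-1,-0.0071,-0.4929,-0.0165,0.0007,-0.4987,-0.0423,-1,-0.0071,-0.4929,-0.0165,0.0007,-0.4987,-0.0423,-1]
}}

```text
time_s: 26.47
position: [0.5075, -0.0638, 0.141]
tool_rot: [[0.824, -0.054, -0.564], [-0.048, -0.999, 0.026], [-0.565, 0.005, -0.825]]
ft_force: [0.6, -1.0, 0.5]
grip_width: 0.0854
```

```bash
python3 - <<'E'
from kin import *
st()
p,R=pick(*BOT[2],45)
go(p+Z*.1,R)
E
```

```text
t 26.47 p [ 0.5075 -0.0638  0.141 ] q [-16.5  38.8  67.   -8.1 107.6  76.6] F [ 0.6 -1.   0.5] w 0.0854
delta [0.021, 0.0052, 0.0324, 0.0004, -0.059, -0.0022] rows>=1.5
```

Emit:
{"api": "jog_arm", "payload": {
  "deltas": [0.021,0.0052,0.0324,0,-0.059,-0.0022,-1,0.021,0.0052,0.0324,0,-0.059,-0.0022,-1,0.021,0.0052,0.0324,0,-0.059,-0.0022,-1,0.021,0.0052,0.0324,0,-0.059,-0.0022,-1]
}}

```text
time_s: 26.8
position: [0.5061, -0.0707, 0.1114]
tool_rot: [[0.71, -0.054, -0.702], [-0.039, -0.999, 0.037], [-0.703, 0.001, -0.711]]
ft_force: [0.8, 0.0, 0.1]
grip_width: 0.0855
```

```bash
python3 - <<'E'
from kin import *
st()
p,R=pick(*BOT[2],45)
go(p,R)
shot("b6",("scene",190,180,290,270,6))
E
```

```text
t 26.8 p [ 0.5061 -0.0707  0.1114] q [-16.5  45.5  63.5 -10.3 114.5  76.1] F [0.8 0.  0.1] w 0.0855
delta [0.0934, -0.0039, 0.0938, -0.0007, -0.002, -0.0012] rows>=2.4
```

View pics/b6_scene0.png

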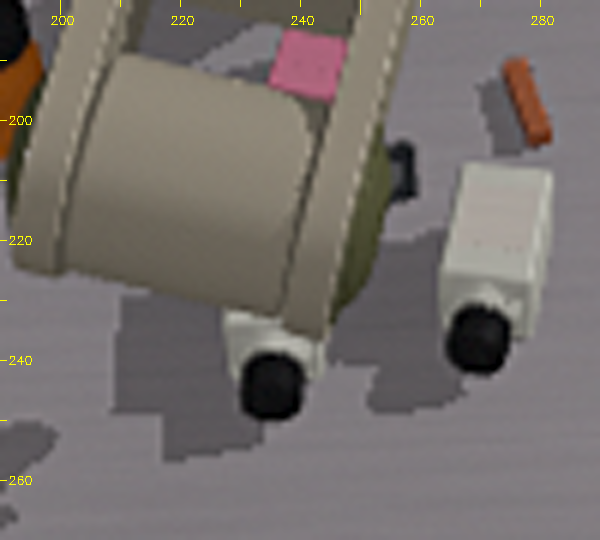

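Emit:
{"api": "jog_arm", "payload": {
  "deltas": [0.03,-0.004,0.03,0,0,0,-1,0.055,-0.004,0.055,0,0,0,-1,0.075,-0.004,0.075,0,0,0,-1,0.087,-0.004,0.087,0,0,0,-1,0.0934,-0.004,0.093,0,0,0,-1,0.0934,-0.004,0.093,0,0,0,-1]
}}

```text
time_s: 27.4
position: [0.5066, -0.0686, 0.0145]
tool_rot: [[0.711, -0.056, -0.701], [-0.041, -0.998, 0.038], [-0.702, 0.002, -0.712]]
ft_force: [-0.6, 0.1, 0.3]
grip_width: 0.0856
```

Emit:
{"api": "jog_arm", "payload": {
  "deltas": [0,0,0,0,0,0,1,0,0,0,0,0,0,1,0,0,0,0,0,0,1,0,0,0,0,0,0,1,0,0,0,0,0,0,1,0,0,0,0,0,0,1,-0.03,0,-0.03,0,0,0,1,-0.07,0,-0.07,0,0,0,1,-0.11,0,-0.11,0,0,0,1,-0.14,0,-0.14,0,0,0,1,-0.14,0,-0.14,0,0,0,1,-0.14,0,-0.14,0,0,0,1]
}}

```text
time_s: 28.4
position: [0.506, -0.0683, 0.1642]
tool_rot: [[0.714, -0.056, -0.698], [-0.042, -0.998, 0.037], [-0.699, 0.003, -0.715]]
ft_force: [-0.2, 0.6, -2.5]
grip_width: 0.0458
```

```bash
python3 - <<'E'
from kin import *
st()
P=tray(.045,.052); print(P)
p,R=stand(P,np.radians(-10),45); 
o=env.observe();R0=np.array(o["tool_rot"]);p0=np.array(o["position"]);rv=Ro.from_matrix(R0.T@R).as_rotvec();q=np.array(o["q"])
tgt=p+Z*.12
go(tgt,R)
for f in np.linspace(.2,1,5):
    c,q=ik(p0+(tgt-p0)*f,R0@Ro.from_rotvec(rv*f).as_matrix(),q); print("%.1f"%f,"%.0e"%c,q.round(0),fk(q,KP,True)[2].round(2))
E
```

```text
t 28.4 p [ 0.506  -0.0683  0.1642] q [-16.3  42.3  60.7 -10.7 120.2  75.3] F [-0.2  0.6 -2.5] w 0.0458
[ 0.59216531 -0.35803451  0.        ]
delta [0.1121, 0.381, -0.1006, 0.0008, 0.4958, 0.042] rows>=12.5
0.2 1e-18 [-22.  36.  65.  -9. 104.  72.] [ 0.64 -0.13  0.39]
0.4 6e-30 [-28.  31.  71.  -5.  86.  68.] [ 0.58 -0.18  0.42]
0.6 3e-26 [-36.  28.  77.   3.  66.  60.] [ 0.52 -0.23  0.42]
0.8 8e-24 [-43.  27.  84.  20.  48.  45.] [ 0.47 -0.28  0.39]
1.0 2e-21 [-50.  29.  89.  51.  36.  14.] [ 0.42 -0.33  0.34]
```

Emit:
{"api": "jog_arm", "payload": {
  "deltas": [0.009,0.032,-0.0084,0.0008,0.4958,0.042,1,0.0187,0.0635,-0.0168,0.0008,0.4958,0.042,1,0.028,0.095,-0.025,0.0008,0.4958,0.042,1,0.037,0.127,-0.0335,0.0008,0.4958,0.042,1,0.0467,0.159,-0.042,0.0008,0.4958,0.042,1,0.056,0.19,-0.05,0.0008,0.4958,0.042,1,0.065,0.222,-0.0587,0.0008,0.4958,0.042,1,0.0747,0.254,-0.067,0.0008,0.4958,0.042,1,0.084,0.286,-0.0755,0.0008,0.4958,0.042,1,0.0934,0.3175,-0.084,0.0008,0.4958,0.042,1,0.1028,0.349,-0.0922,0.0008,0.4958,0.042,1,0.1121,0.381,-0.1006,0.0008,0.4958,0.042,1]
}}

```text
time_s: 29.4
position: [0.6, -0.3559, 0.1561]
tool_rot: [[0.756, -0.17, 0.632], [-0.129, -0.985, -0.11], [0.642, 0.002, -0.767]]
ft_force: [2.4, 1.4, -1.8]
grip_width: 0.0458
```

```bash
python3 - <<'E'
from kin import *
st()
p,R=stand(tray(.045,.052),np.radians(-10),45); go(p+Z*.05,R)
E
```

```text
t 29.4 p [ 0.6    -0.3559  0.1561] q [-49.3  29.2  86.5  40.5  38.7  23.9] F [ 2.4  1.4 -1.8] w 0.0458
delta [-0.0529, 0.0044, 0.0704, -0.0004, 0.0283, 0.0013] rows>=1.6
```

Emit:
{"api": "jog_arm", "payload": {
  "deltas": [-0.02,0.0044,0.0,0,0.0283,0.0013,1,-0.0529,0.0044,0.0704,0,0.0283,0.0013,1,-0.0529,0.0044,0.0704,0,0.0283,0.0013,1,-0.0529,0.0044,0.0704,0,0.0283,0.0013,1,-0.0529,0.0044,0.0704,0,0.0283,0.0013,1]
}}

```text
time_s: 29.82
position: [0.6035, -0.3577, 0.0901]
tool_rot: [[0.701, -0.169, 0.693], [-0.122, -0.986, -0.116], [0.703, -0.003, -0.711]]
ft_force: [-0.3, -0.1, -1.3]
grip_width: 0.0455
```

```bash
python3 - <<'E'
from kin import *
st()
P=tray(.045,.052)
p,R=stand(P,np.radians(-10),45)
for h in(.05,.01,.005,0): go(p+Z*h,R)
shot("b7")
it=[(tray(.045,-.052),np.radians(-10),.004,(0,255,0)),(P,np.radians(-10),.053,(255,0,0))]
cv2.imwrite("pics/b7o.png",cv2.resize(np.hstack([boxov("b7",it,"top",400,160,500,260,6),boxov("b7",it,"scene",70,190,170,290,6)]),None,fx=.66,fy=.66))
E
```

```text
t 29.82 p [ 0.6035 -0.3577  0.0901] q [-50.3  35.1  92.6  62.7  31.1  -0.2] F [-0.3 -0.1 -1.3] w 0.0455
delta [-0.0002, 0.0031, -0.0003, -0.0019, 0.0018, 0.0004] rows>=0.1
delta [-0.0377, 0.0033, 0.0376, -0.0019, 0.0018, 0.0004] rows>=1.0
delta [-0.0424, 0.0033, 0.0423, -0.0019, 0.0018, 0.0004] rows>=1.1
delta [-0.0471, 0.0033, 0.0471, -0.0019, 0.0018, 0.0004] rows>=1.2
```

View pics/b7o.png

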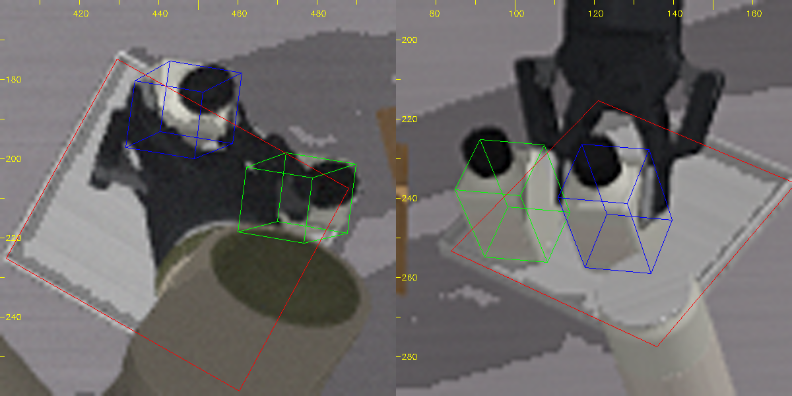

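Emit:
{"api": "jog_arm", "payload": {
  "deltas": [-0.015,0.003,0.015,0,0,0,1,-0.027,0.003,0.027,0,0,0,1,-0.035,0.003,0.035,0,0,0,1,-0.039,0.003,0.039,0,0,0,1,-0.042,0.003,0.042,0,0,0,1,-0.044,0.003,0.044,0,0,0,1,-0.044,0.003,0.044,0,0,0,1]
}}

```text
time_s: 30.5
position: [0.6038, -0.3605, 0.0461]
tool_rot: [[0.698, -0.168, 0.696], [-0.119, -0.986, -0.119], [0.706, 0.0, -0.708]]
ft_force: [0.4, 0.3, -1.2]
grip_width: 0.0455
```

Emit:
{"api": "jog_arm", "payload": {
  "deltas": [-0.002,0,0.002,0,0,0,1,-0.0035,0,0.0035,0,0,0,1,-0.0035,0,0.0035,0,0,0,1]
}}

```text
time_s: 30.75
position: [0.6042, -0.3609, 0.0438]
tool_rot: [[0.696, -0.169, 0.698], [-0.119, -0.986, -0.12], [0.708, 0.001, -0.706]]
ft_force: [-3.8, 0.8, 8.1]
grip_width: 0.0454
```

Contact at 8 N, so I release and retreat.

Emit:
{"api": "jog_arm", "payload": {
  "deltas": [0,0,0,0,0,0,-0.5,0,0,0,0,0,0,-0.5,0,0,0,0,0,0,-0.5,0,0,0,0,0,0,-0.5,0,0,-0.02,0,0,0,-0.5,0,0,-0.05,0,0,0,-0.5,0,0,-0.1,0,0,0,-0.5,0,0,-0.15,0,0,0,-0.5,0,0,-0.2,0,0,0,-1,0,0,-0.2,0,0,0,-1]
}}

```text
time_s: 31.58
position: [0.4972, -0.3429, 0.1523]
tool_rot: [[0.696, -0.17, 0.697], [-0.118, -0.985, -0.123], [0.708, 0.004, -0.706]]
ft_force: [1.0, -0.6, 1.3]
grip_width: 0.0848
```

```bash
python3 - <<'E'
from kin import *
st()
shot("b8",("scene",190,180,310,270,6))
it=[(tray(.045,-.052),np.radians(-10),.004,(0,255,0)),(tray(.045,.052),np.radians(-10),.004,(255,0,0))]
cv2.imwrite("pics/b8o.png",cv2.resize(np.hstack([boxov("b8",it,"top",400,160,500,260,6),boxov("b8",it,"scene",70,190,170,290,6)]),None,fx=.66,fy=.66))
p,R=pick(*BOT[1],45)
o=env.observe();R0=np.array(o["tool_rot"]);p0=np.array(o["position"]);rv=Ro.from_matrix(R0.T@R).as_rotvec();q=np.array(o["q"]); tgt=p+Z*.12
go(tgt,R)
for f in np.linspace(.2,1,5):
    c,q=ik(p0+(tgt-p0)*f,R0@Ro.from_rotvec(rv*f).as_matrix(),q); print("%.1f"%f,"%.0e"%c,q.round(0),fk(q,KP,True)[2].round(2))
E
```

```text
t 31.58 p [ 0.4972 -0.3429  0.1523] q [-59.7  22.8 103.7  61.2  38.   -5.2] F [ 1.  -0.6  1.3] w 0.0848
delta [-0.0902, -0.4993, -0.0591, 0.0005, -0.4998, 0.0105] rows>=12.6
0.2 2e-22 [-48.  20.  99.  25.  42.  36.] [ 0.38 -0.25  0.38]
0.4 2e-26 [-36.  21.  92.   5.  59.  62.] [ 0.45 -0.18  0.4 ]
0.6 6e-18 [-26.  26.  84.  -2.  78.  76.] [ 0.53 -0.12  0.39]
0.8 3e-18 [-17.  33.  76.  -2.  98.  84.] [ 0.6  -0.06  0.36]
1.0 3e-17 [-10.  42.  68.   1. 115.  92.] [0.66 0.   0.31]
```

View pics/b8o.png

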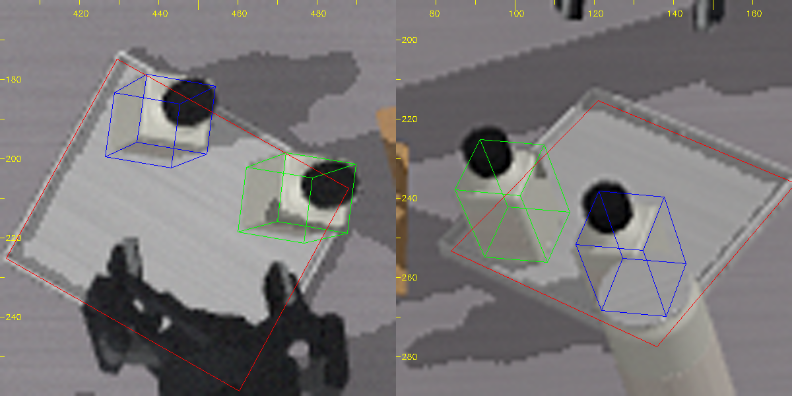

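View pics/b8_scene0.png

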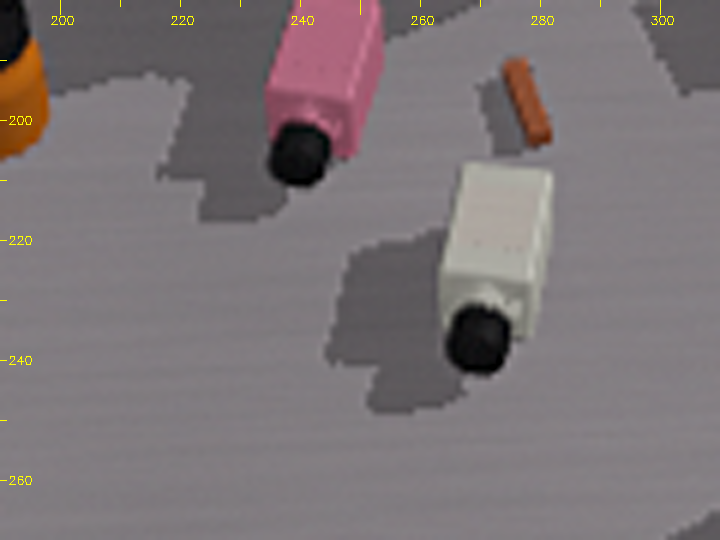

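Emit:
{"api": "jog_arm", "payload": {
  "deltas": [-0.0075,-0.0416,-0.04,0.0005,-0.04,0.001,-1,-0.015,-0.083,-0.05,0.0005,-0.4998,0.0105,-1,-0.0225,-0.125,-0.055,0.0005,-0.4998,0.0105,-1,-0.03,-0.166,-0.06,0.0005,-0.4998,0.0105,-1,-0.0376,-0.208,-0.06,0.0005,-0.4998,0.0105,-1,-0.045,-0.25,-0.06,0.0005,-0.4998,0.0105,-1,-0.0526,-0.291,-0.06,0.0005,-0.4998,0.0105,-1,-0.06,-0.333,-0.06,0.0005,-0.4998,0.0105,-1,-0.0677,-0.375,-0.06,0.0005,-0.4998,0.0105,-1,-0.0752,-0.416,-0.06,0.0005,-0.4998,0.0105,-1,-0.0827,-0.458,-0.06,0.0005,-0.4998,0.0105,-1,-0.0902,-0.4993,-0.0591,0.0005,-0.4998,0.0105,-1]
}}

```text
time_s: 32.68
position: [0.4849, 0.0424, 0.1309]
tool_rot: [[0.86, -0.189, -0.473], [-0.159, -0.982, 0.103], [-0.484, -0.013, -0.875]]
ft_force: [0.1, -0.7, 0.3]
grip_width: 0.0853
```

```bash
python3 - <<'E'
from kin import *
st()
p,R=pick(*BOT[1],45)
go(p+Z*.09,R)
E
```

```text
t 32.68 p [0.4849 0.0424 0.1309] q [-9.7 34.2 76.   1.3 98.7 90.9] F [ 0.1 -0.7  0.3] w 0.0853
delta [0.0187, 0.0047, 0.0335, -0.0014, -0.0891, 0.0049] rows>=2.2
```

Emit:
{"api": "jog_arm", "payload": {
  "deltas": [0.0187,0.0047,0.0335,-0.0014,-0.0891,0.0049,-1,0.0187,0.0047,0.0335,-0.0014,-0.0891,0.0049,-1,0.0187,0.0047,0.0335,-0.0014,-0.0891,0.0049,-1,0.0187,0.0047,0.0335,-0.0014,-0.0891,0.0049,-1,0.0187,0.0047,0.0335,-0.0014,-0.0891,0.0049,-1]
}}

```text
time_s: 33.1
position: [0.4842, 0.0372, 0.1016]
tool_rot: [[0.697, -0.2, -0.689], [-0.141, -0.98, 0.141], [-0.703, -0.001, -0.711]]
ft_force: [-0.6, -0.0, -0.1]
grip_width: 0.0856
```

```bash
python3 - <<'E'
from kin import *
st()
p,R=pick(*BOT[1],45)
go(p,R)
E
```

```text
t 33.1 p [0.4842 0.0372 0.1016] q [-10.2  43.6  69.9   1.1 111.2  91.3] F [-0.6 -0.  -0.1] w 0.0856
delta [0.0837, -0.0026, 0.0849, -0.0006, -0.0017, -0.0] rows>=2.1
```

Emit:
{"api": "jog_arm", "payload": {
  "deltas": [0.03,-0.0026,0.03,0,0,0,-1,0.055,-0.0026,0.055,0,0,0,-1,0.073,-0.0026,0.074,0,0,0,-1,0.0837,-0.0026,0.0845,0,0,0,-1,0.0837,-0.0026,0.0845,0,0,0,-1]
}}

```text
time_s: 33.52
position: [0.4838, 0.0389, 0.0127]
tool_rot: [[0.696, -0.201, -0.689], [-0.142, -0.98, 0.142], [-0.704, -0.001, -0.71]]
ft_force: [-0.9, -1.1, 0.4]
grip_width: 0.0855
```

Emit:
{"api": "jog_arm", "payload": {
  "deltas": [0,0,0,0,0,0,1,0,0,0,0,0,0,1,0,0,0,0,0,0,1,0,0,0,0,0,0,1,0,0,0,0,0,0,1,0,0,0,0,0,0,1,-0.03,0,-0.03,0,0,0,1,-0.07,0,-0.07,0,0,0,1,-0.11,0,-0.11,0,0,0,1,-0.14,0,-0.14,0,0,0,1,-0.14,0,-0.14,0,0,0,1,-0.14,0,-0.14,0,0,0,1]
}}

```text
time_s: 34.52
position: [0.484, 0.0387, 0.1637]
tool_rot: [[0.7, -0.201, -0.685], [-0.143, -0.98, 0.141], [-0.699, -0.001, -0.715]]
ft_force: [0.3, -0.1, -2.4]
grip_width: 0.0457
```

```bash
python3 - <<'E'
from kin import *
st()
P=tray(-.042,0); print(P)
p,R=stand(P,np.radians(-10),45); 
o=env.observe();R0=np.array(o["tool_rot"]);p0=np.array(o["position"]);rv=Ro.from_matrix(R0.T@R).as_rotvec();q=np.array(o["q"])
tgt=p+Z*.13
go(tgt,R)
for f in np.linspace(.2,1,5):
    c,q=ik(p0+(tgt-p0)*f,R0@Ro.from_rotvec(rv*f).as_matrix(),q); print("%.1f"%f,"%.0e"%c,q.round(0),fk(q,KP,True)[2].round(2))
E
```

```text
t 34.52 p [0.484  0.0387 0.1637] q [-10.   39.5  66.7   1.3 118.2  91.7] F [ 0.3 -0.1 -2.4] w 0.0457
[ 0.49081158 -0.35868339  0.        ]
delta [0.0866, 0.5168, -0.0972, -0.0002, 0.4965, -0.0098] rows>=12.5
0.2 1e-18 [-17.  32.  74.  -3. 101.  84.] [ 0.6  -0.06  0.4 ]
0.4 2e-29 [-26.  25.  82.  -2.  82.  75.] [ 0.53 -0.13  0.42]
0.6 1e-25 [-37.  20.  89.   5.  63.  62.] [ 0.45 -0.19  0.42]
0.8 1e-20 [-49.  19.  96.  24.  46.  38.] [ 0.38 -0.26  0.4 ]
1.0 5e-22 [-60.  22. 100.  57.  41.   0.] [ 0.32 -0.33  0.35]
```

Emit:
{"api": "jog_arm", "payload": {
  "deltas": [0.0072,0.043,-0.0081,0,0.4965,-0.0098,1,0.0144,0.086,-0.0162,0,0.4965,-0.0098,1,0.0217,0.129,-0.0243,0,0.4965,-0.0098,1,0.0289,0.172,-0.0324,0,0.4965,-0.0098,1,0.036,0.215,-0.0405,0,0.4965,-0.0098,1,0.0433,0.258,-0.0486,0,0.4965,-0.0098,1,0.0505,0.301,-0.0567,0,0.4965,-0.0098,1,0.0577,0.3445,-0.0648,0,0.4965,-0.0098,1,0.065,0.3876,-0.0729,0,0.4965,-0.0098,1,0.0722,0.43,-0.081,0,0.4965,-0.0098,1,0.0794,0.4737,-0.0891,0,0.4965,-0.0098,1,0.0866,0.5168,-0.0972,0,0.4965,-0.0098,1]
}}

```text
time_s: 35.52
position: [0.5003, -0.3482, 0.1664]
tool_rot: [[0.782, -0.172, 0.598], [-0.142, -0.985, -0.098], [0.606, -0.009, -0.795]]
ft_force: [0.8, 0.6, -0.9]
grip_width: 0.0454
```

```bash
python3 - <<'E'
from kin import *
st()
p,R=stand(tray(-.042,0),np.radians(-10),45); go(p+Z*.05,R)
E
```

```text
t 35.52 p [ 0.5003 -0.3482  0.1664] q [-57.4  21.8  96.7  41.7  42.7  16. ] F [ 0.8  0.6 -0.9] w 0.0454
delta [-0.0581, 0.0169, 0.0834, -0.0024, 0.0426, -0.0016] rows>=1.9
```

Emit:
{"api": "jog_arm", "payload": {
  "deltas": [-0.02,0.005,0.0,0,0.035,0,1,-0.04,0.005,0.04,0,0.035,0,1,-0.058,0.005,0.075,0,0.035,0,1,-0.058,0.005,0.075,0,0.035,0,1,-0.058,0.005,0.075,0,0.035,0,1]
}}

```text
time_s: 35.93
position: [0.4999, -0.3491, 0.0944]
tool_rot: [[0.716, -0.17, 0.677], [-0.133, -0.985, -0.107], [0.685, -0.014, -0.728]]
ft_force: [-0.1, -0.5, -0.2]
grip_width: 0.0456
```

```bash
python3 - <<'E'
from kin import *
st()
P=tray(-.042,0)
p,R=stand(P,np.radians(-10),45)
for h in(.05,.01,.005,0): go(p+Z*h,R)
shot("b9")
it=[(tray(.045,-.052),np.radians(-10),.004,(0,255,0)),(P,np.radians(-10),.053,(255,0,0))]
cv2.imwrite("pics/b9o.png",cv2.resize(np.hstack([boxov("b9",it,"top",400,160,500,260,6),boxov("b9",it,"scene",70,190,170,290,6)]),None,fx=.66,fy=.66))
E
```

```text
t 35.93 p [ 0.4999 -0.3491  0.0944] q [-59.5  29.1 104.8  67.2  35.  -13.2] F [-0.1 -0.5 -0.2] w 0.0456
delta [-0.0003, 0.0147, 0.0073, -0.0038, 0.0097, -0.0023] rows>=0.3
delta [-0.0369, 0.0155, 0.0461, -0.0038, 0.0097, -0.0023] rows>=1.1
delta [-0.0414, 0.0155, 0.051, -0.0038, 0.0097, -0.0023] rows>=1.2
delta [-0.046, 0.0156, 0.0558, -0.0038, 0.0097, -0.0023] rows>=1.3
```

View pics/b9o.png

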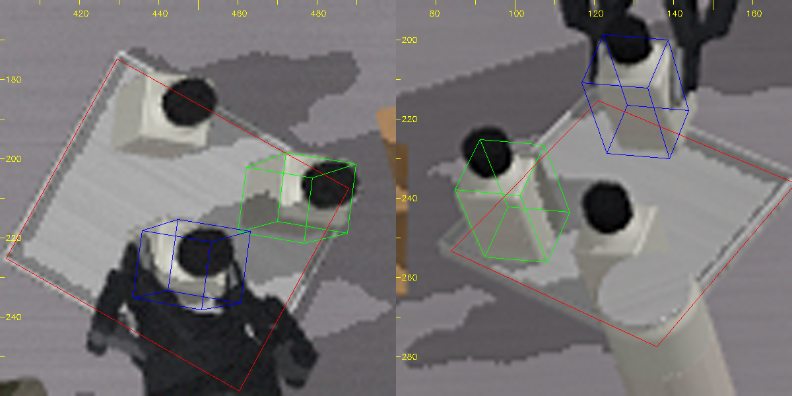

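Still 11 mm off in y, so I correct laterally, then lower with room to the right-hand bottle checked.

Emit:
{"api": "jog_arm", "payload": {
  "deltas": [0,0.008,0.0,0,0.0097,-0.002,1,-0.012,0.0147,0.018,-0.0038,0.0097,-0.002,1,-0.024,0.015,0.033,-0.0038,0.0097,-0.002,1,-0.0345,0.0153,0.044,-0.0038,0.0097,-0.002,1,-0.039,0.0155,0.0485,-0.0038,0.0097,-0.002,1,-0.0414,0.0155,0.051,-0.0038,0.0097,-0.002,1,-0.0414,0.0155,0.051,-0.0038,0.0097,-0.002,1]
}}

```text
time_s: 36.62
position: [0.5027, -0.362, 0.0485]
tool_rot: [[0.693, -0.174, 0.7], [-0.118, -0.985, -0.127], [0.711, 0.005, -0.703]]
ft_force: [-0.1, 0.7, -1.1]
grip_width: 0.0458
```

```bash
python3 - <<'E'
from kin import *
st()
P=tray(-.042,0)
p,R=stand(P,np.radians(-10),45)
for h in(.003,0): go(p+Z*h,R)
E
```

```text
t 36.62 p [ 0.5027 -0.362   0.0485] q [-60.4  35.2 106.6  82.1  33.4 -31. ] F [-0.1  0.7 -1.1] w 0.0458
delta [-0.0064, -0.0016, 0.0036, 0.0012, -0.0018, 0.0013] rows>=0.1
delta [-0.0092, -0.0016, 0.0065, 0.0012, -0.0018, 0.0013] rows>=0.2
```

Emit:
{"api": "jog_arm", "payload": {
  "deltas": [-0.003,-0.0016,0.0025,0.001,-0.0018,0.001,1,-0.0055,-0.0016,0.004,0.001,-0.0018,0.001,1,-0.0055,-0.0016,0.004,0.001,-0.0018,0.001,1]
}}

```text
time_s: 36.87
position: [0.5019, -0.3606, 0.0428]
tool_rot: [[0.697, -0.174, 0.696], [-0.123, -0.985, -0.123], [0.707, 0.0, -0.707]]
ft_force: [-0.1, -0.3, 0.7]
grip_width: 0.0457
```

Emit:
{"api": "jog_arm", "payload": {
  "deltas": [-0.0015,0,0.0015,0,0,0,1,-0.0025,0,0.0025,0,0,0,1,-0.0025,0,0.0025,0,0,0,1]
}}

```text
time_s: 37.12
position: [0.502, -0.3606, 0.0427]
tool_rot: [[0.694, -0.174, 0.699], [-0.122, -0.985, -0.124], [0.71, 0.001, -0.705]]
ft_force: [-16.6, 6.6, 27.0]
grip_width: 0.0457
```

Emit:
{"api": "jog_arm", "payload": {
  "deltas": [0.0018,0,-0.0018,0,0,0,1,0.0018,0,-0.0018,0,0,0,1]
}}

```text
time_s: 37.28
position: [0.5019, -0.3608, 0.0427]
tool_rot: [[0.696, -0.174, 0.696], [-0.123, -0.985, -0.124], [0.707, 0.001, -0.707]]
ft_force: [-5.4, 0.7, 9.3]
grip_width: 0.0456
```

```bash
python3 - <<'E'
from kin import *
st()
shot("b10")
it=[(tray(-.042,0),np.radians(-10),.004,(255,0,0))]
cv2.imwrite("pics/b10o.png",cv2.resize(np.hstack([boxov("b10",it,"top",400,160,500,260,6),boxov("b10",it,"scene",70,190,170,290,6)]),None,fx=.66,fy=.66))
E
```

```text
t 37.28 p [ 0.5019 -0.3608  0.0427] q [-60.3  35.8 106.8  82.6  33.2 -31.6] F [-5.4  0.7  9.3] w 0.0456
```

View pics/b10o.png

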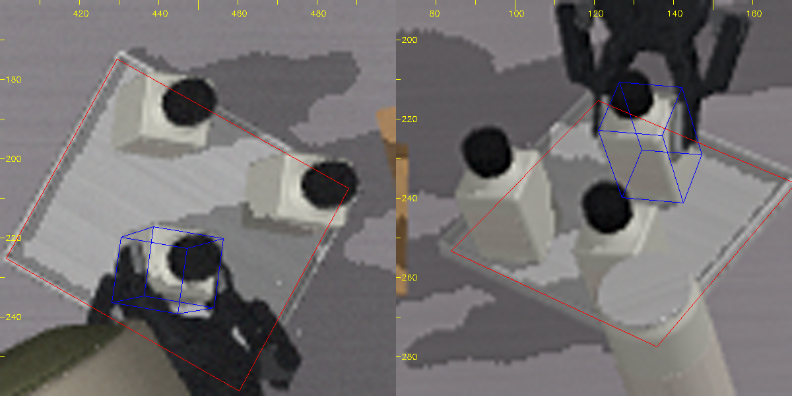

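Emit:
{"api": "jog_arm", "payload": {
  "deltas": [0,0,0,0,0,0,-0.5,0,0,0,0,0,0,-0.5,0,0,0,0,0,0,-0.5,0,0,0,0,0,0,-0.5,0,0,-0.02,0,0,0,-0.5,0,0,-0.05,0,0,0,-0.5,0,0,-0.1,0,0,0,-0.5,0,0,-0.15,0,0,0,-0.5,0,0,-0.2,0,0,0,-1,0,0,-0.2,0,0,0,-1]
}}

```text
time_s: 38.22
position: [0.3953, -0.3424, 0.1513]
tool_rot: [[0.696, -0.176, 0.696], [-0.121, -0.984, -0.128], [0.708, 0.005, -0.707]]
ft_force: [-0.1, -0.9, 0.3]
grip_width: 0.0844
```

Emit:
{"api": "jog_arm", "payload": {
  "deltas": [-0.1,-0.1,-0.1,0,0,0,-1,-0.1,-0.15,-0.15,0,0,0,-1,-0.1,-0.2,-0.15,0,0,0,-1,-0.1,-0.25,-0.15,0,0,0,-1,-0.1,-0.25,-0.15,0,0,0,-1,-0.1,-0.25,-0.15,0,0,0,-1]
}}

```text
time_s: 38.72
position: [0.2994, -0.1308, 0.1736]
tool_rot: [[0.698, -0.173, 0.695], [-0.124, -0.985, -0.12], [0.706, -0.003, -0.709]]
ft_force: [-0.3, 0.4, 1.6]
grip_width: 0.0855
```

```bash
python3 - <<'E'
from kin import *
st()
shot("f1",("top",140,100,270,210,6))
it=[(tray(-.042,0),np.radians(-10),.004,(255,0,0))]
cv2.imwrite("pics/f1o.png",cv2.resize(np.hstack([boxov("f1",it,"top",400,160,500,260,6),boxov("f1",[],"scene",70,190,170,290,6)]),None,fx=.66,fy=.66))
E
```

```text
t 38.72 p [ 0.2994 -0.1308  0.1736] q [-88.4 -11.2 140.2  56.2  56.3 -23.6] F [-0.3  0.4  1.6] w 0.0855
```

View pics/f1o.png

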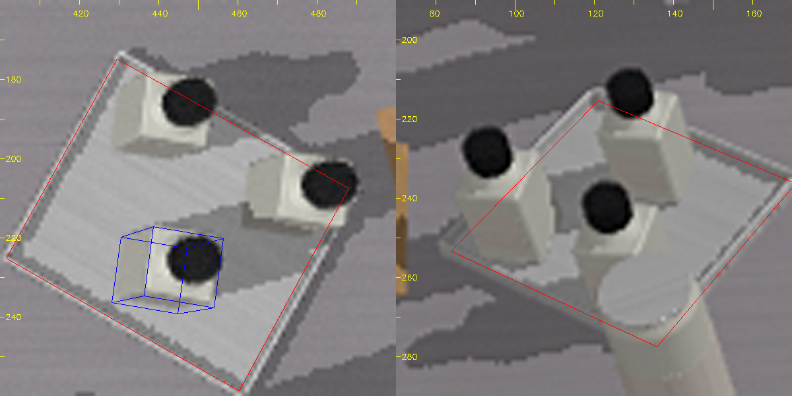

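View pics/f1_top.png

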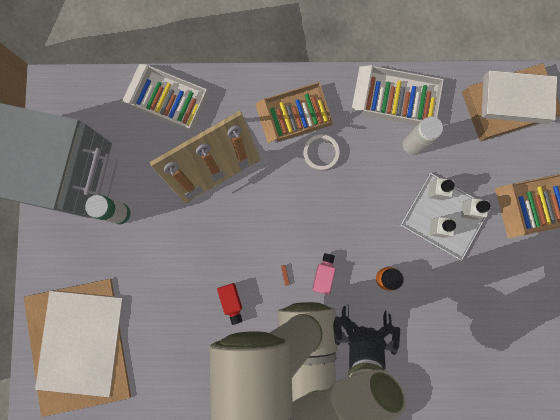

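View pics/f1_top0.png

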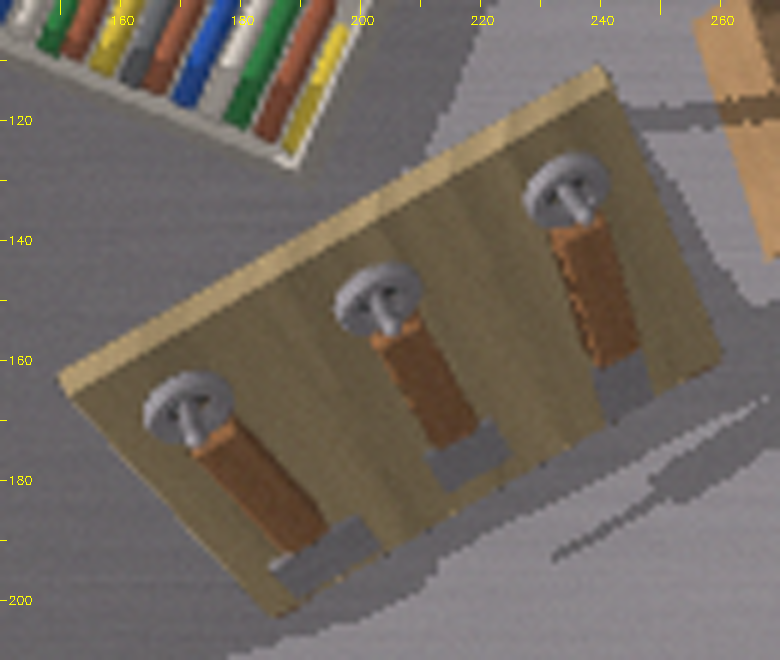

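View pics/f1_scene.png

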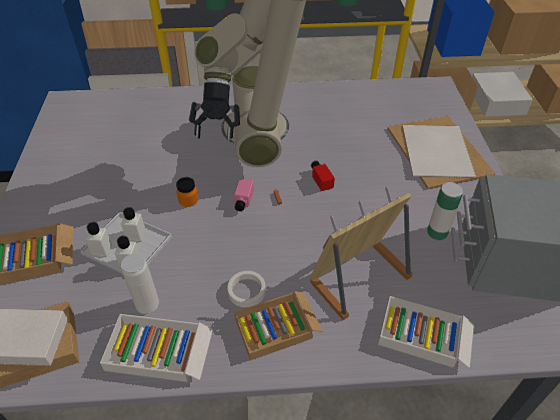

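All three bottles stand inside the tray, three scrapers hang on separate pegs, and the bystanders haven't moved. The gripper is clear, so I hand in.

```bash
python3 -c "
from rig import env,close_job
o=env.observe();print(o['time_s'],o['qvel'].round(1),o['q'].round(1));print(close_job())"
```

```text
38.8167 [ 1.   6.5 -6.6  3.5 -4.4 -1.7] [-88.4 -11.4 140.3  56.2  56.3 -23.6]
the job is handed in; nothing more can be done
None
```

The job is handed in at about 39 s. All three scrapers hang by their rings, one on each peg. All three fallen white bottles stand upright inside the tray.

**Final checks:** the last pictures from both cameras show the bottles standing inside the tray walls. The top picture shows a peg through each ring. Both cans, the jar, the tape roll, the pastel stick and the pink and red bottles look where they were at the start.

**What went wrong or disagreed:**
- **First scraper:** the last joint came within 2° of its limit, so I hung it twisted by 15° and let it swing straight.
- **Second scraper:** it touched the peg tip with about 16 N and tilted in the grip. I measured its ring again with both cameras before threading it.
- **Third scraper:** it started slipping at 80 N grip. I went back to 40 N and measured again before threading it.
- **Hanging angle:** after settling, the scrapers on pegs 0 and 2 still hang slightly turned.
- **Last bottle:** it met the tray floor with a wrist force of about 32 N. I backed off before letting go.
- **Handing in:** the arm was still settling, with joint speeds under 7°/s. Joint 3 was at 140.3°, 1.8° inside its limit.

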